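# Crank the specimen vise shut

### The arm

A 7-joint arm with a two-finger parallel gripper is mounted at the origin on a cart in front of the work surface, level with it; the furniture and walls round the work are solid. World frame = base frame: x ahead of the robot, y to its left, z up, the work surface at z = 0. Lengths are in m, angles in rad, forces in N, time in s.
With the tool pointing down it reaches from about 0.4 to 0.85 m from the base axis. Payload 4.4 kg.
Tool frame: the origin (TCP) lies at the very end of the fingers, on their centre line; the grasp point (between the pads) lies 19 mm behind it (grasp_offset is the distance from the TCP to the grasp point, in m); y points along the fingers, x is the direction in which the jaws open and shut, and the axes are right-handed (so a half turn about y gives the same grasp; the last joint's range is limited). The gripper opens to 94 mm and grips with 3 to 60 N. Pads are 16 mm wide; open, the fingers measure 119 mm over their backs; the gripper's body (75 mm by 177 mm) begins 78 mm behind the grasp point.
Start: joints at [1.228, 0.628, 0.038, 1.517, -0.027, 0.996, -0.02], TCP at [0.178, -0.625, 0.205] pointing down, gripper open.
Joint ranges: [-3.06, 3.06], [-0.37, 2.12], [-1.25, 1.32], [0.18, 2.47], [-1.1, 4.24], [0.23, 1.98], [-2.94, 2.94]. Speed limits (rad/s): [2.57, 2.57, 3.14, 3.14, 3.14, 3.14, 3.14].

### API

Orientations are given as [roll, pitch, yaw] about the fixed x, y, z axes, in that order (R = Rz(yaw) Ry(pitch) Rx(roll)).
In Python, from workcell import state, read_camera, camera_info, hand_in, look_for, place_of, grasp_offset gives the robot as it stands. The module is installed in compiled form; this text tells all that it offers.
- The arm moves only by the tool arm_command, never from a script. Its argument "moves" is a list of rows, each a list of 5 numbers: the closure, from 0 (fully open) to 1 (shut), then the shift along the tool's x, y, z normalised to -1 to 1, where 1 is 400 mm, then the turn about the tool's y normalised to -1 to 1, where 1 is 180 degrees. A call has 1 to 5 rows; each row is the pose to reach, as a shift and turn from the pose measured when the call began, along the tool's axes at that moment, turning the shorter way round; what a row does not reach only later rows make up. A row lasts 1/8 s, in which the tool goes at most 62.5 mm and 10.7 degrees, less where a joint would pass 70% of its speed; a pose out of reach is approached as far as the arm can. A call with a number of a shift or a turn outside -1 to 1 is refused whole. A call with a gripper value outside its range is refused whole. The fingers move at their own pace and stop on an object; "force" is the grip in N (left out, the last holds). Time passes only in rows, so rows that repeat a pose let the fingers close. It gives the time, the measured TCP pose, the force and the opening at its end, in the units of the state.
- state(): the state, without advancing time (a new reading comes with each control period).
- read_camera(name): name is "scene" or "top" or "wrist"; returns the picture (420x560x3 uint8, red, green, blue); there is no depth.
- camera_info(name): a dict with "fx", "fy", "cx", "cy" (pixels), "extrinsics" (4x4, takes a point from camera to world coordinates). Camera axes: x right, y up, looking along -z (the intrinsics and any distortion apply to the point x, -y, -z); pixel columns grow to the right and rows downward; lengths in m; the calibration is good to about 2 mm. The wrist camera is an equidistant fisheye: a pixel r from the principal point sees the ray r / f radians off the axis. A picture is of the moment at which its call begins: read the wrist's pose just before it. camera_info takes no time and is no camera call; for the wrist camera it gives the pose at the moment of the call.
- hand_in(): hands the job in, once; it reports no verdict.
Trained networks look in the newest picture that a camera, given by its name, has taken for a name from the list of things; names that differ only in an ending like _2 or _b are one class to them, and where a whole thing is asked for, a point or a joint stands for the part that bears it (a point fixed in the world has none). Each returns a list of dicts, best first, with "confidence" (0 to 1); they miss things now and then, are a little off and sometimes report something else, mostly with a low value. They report only what shows in the picture. A call takes as long as a camera call. They do not tell look-alikes from the thing itself.
- look_for(label, camera): "box" ([left, top, width, height] as shares, 0 to 1, of the picture: columns of its width, rows of its height, round what is visible of it).
- place_of(label, camera): "at" ([column, row] as shares, 0 to 1, of the picture: columns of its width, rows of its height: a listed point, or the origin of a listed thing).
The state is a dict: "clock": time; "q": joint angles; "joint_vel": joint speeds; "joint_torque": joint torques, N m; "tcp_pos": TCP position; "eef_rot": TCP orientation; "contact_force": force on the tool from outside, world axes, zero at the start; "ft_torque": the same for the moment, N m; "grip_width": finger opening in m.
Only numpy, scipy, OpenCV 4.12 (cv2) and the standard library are available. Lean on these libraries where they do the work, as an engineer would, in place of code of your own. Each camera call takes 0.05 s, during which the arm holds its last target.

### The job

Slip the loose crank squarely over the vise's square shaft until it sits fully home, never jamming it down hard on the shaft end. Then wind the crank clockwise until the vise clamps the amber specimen block with about 200 N, which you feel as a clear rise of the turning load; well over 300 N would crack the block. Leave the crank on the shaft, let go of it and leave the other things on the table undisturbed.

Things in the scene. Friction and masses are not known exactly. Their poses are not given: they have to be found in the camera images.
- vise: Blue specimen vise fixed to the table; base plate 100 x 240 mm, 14 mm high, running from 35 mm in +y to 205 mm in -y of the origin; gear case 68 (x) x 64 (y) mm round the origin, 59 mm high. Origin on the table under the upright square shaft, z up; both jaws stand in -y of the shaft and are at most 58 mm high; the sprung back jaw holds the amber block
- shaft_seat (a point): Top of the round collar at the foot of the square shaft, on its axis, 66 mm above the table: the crank's hub must rest on it. Its axes are those of the vise and do not turn
- shaft: Upright steel shaft, 14 mm square, sides along its own x and y; origin on its axis at table height. Square part from 66 to 86 mm above the table, then an 11 mm wide, 3 mm high nose. Turning it takes about 0.58 N m unloaded (9 N along the path at the crank's grip while it moves, some 5 N left when paused); it stays where left. It starts 1.2 to 2.3 turns before the front jaw touches the block
- front_jaw: Moving jaw, blue with a steel face; moves 12 mm along the vise's -y per full clockwise turn (from above). Where it meets the block is not measured: blocks stand out differently. The back jaw is on springs: after contact the clamping force grows 60 N per mm of jaw travel, and each 100 N adds 0.19 N m at the shaft (2.9 N along the path at the grip)
- crank: Loose steel crank, 250 g with its grip, lying flat, grip upward. Origin at the centre of the underside of its hub, z up, arm along its +x. Hub 34 x 34 mm (sides along its x and y), 28 mm high, with a 15.5 mm square hole right through, sides along x and y; the hub can be gripped across its y sides. Arm 18 mm wide and 10 mm thick at the bottom; grip 65 mm from the hole's axis
- grip_mid (a point): Middle of the crank's black round grip, 20 mm across, from 12.5 to 52 mm above the hub's underside (this point at 32 mm), 65 mm from the hole's axis; it spins freely on an upright pin
- dropper_white: White dropper bottle, 26 mm across, 72 mm high, loose; leave alone
- saline_bottle: Translucent white bottle, 66 mm across, 126 mm high, loose; leave alone. In front and to the left of it stands the room's microscope (x 0.2 to 0.6, y -0.17 to 0.05, under 0.4 m high), and left of that, from x = 0.5, a tall analyser: pass above or clear of both
- sample_cup: Sample cup with red lid, 61 mm across, 68 mm high, loose; leave alone
There are look-alikes about, which are no part of the job. Of the things that look like the crank, take the one that is nearest to the robot's base at the start.

How it is judged:
On the way, in this order (a step that is already met when the one before it is completed fails the run):
1. the crank sits fully home on the square shaft, before the block is clamped (z of crank in the frame of shaft_seat between -0.003 and 0.003 m and horizontal distance between crank and shaft_seat below 0.003 m and angle between crank's own z axis and vertical below 0.1 rad), for 0.2 s.
2. the front jaw clamps the block with more than 100 N (contact force between front_jaw and anything else above 100 N), for 0.1 s.
At the end, for the whole second after the job is handed in: the crank sits on the shaft, its hub within 4 mm of the collar, upright and at rest, and the front jaw presses on the block with 100 to 300 N (contact force between front_jaw and anything else between 100 and 300 N and z of crank in the frame of shaft_seat below 0.004 m and horizontal distance between crank and shaft_seat below 0.004 m and angle between crank's own z axis and vertical below 0.12 rad and linear speed of crank below 0.01 m/s); the robot touches nothing.
It fails at once if the front jaw presses with more than 340 N (the block cracks) (contact force between front_jaw and anything else above 340 N).
It fails at once if the crank is jammed on the shaft end with more than 35 N while not yet home (z of crank in the frame of shaft_seat above 0.012 m and contact force between crank and shaft above 35 N).
It fails at once if a bystander is moved by more than 30 mm (distance of any of dropper_white, saline_bottle, sample_cup from where it was at the start of the episode above 0.03 m).
It also fails if it takes over 72 s, if anything falls off the work surface, if the arm or the gripper's body presses on something with over 40 N, if the wrist force passes 120 N, or if a joint passes its speed limit or range.

## Working session

There is one attempt and no reset: what is moved stays moved. The work goes in short steps, Python scripts to look and compute and a tool call to move; the robot and the scene stay as the last step left them, time stands still between calls to the robot, and variables do not carry over. Pictures are saved under pics/ and viewed, and the job is handed in when it is done.

Besides the shell and the picture viewer there is one more tool, called after "Call:" in YAML: its name, and indented under it one key for each argument. arm_command: Moves the arm, as the interface text tells. Its arguments: {"type":"object","properties":{"moves":{"type":"array","items":{"type":"array","items":{"type":"number","minimum":-1,"maximum":1}}},"force":{"type":"number"}},"required":["moves"]}

```bash
mkdir -p pics; ls; cat > h.py <<'E'
import numpy as np, cv2
from workcell import *
def save(cam,name):
    im=read_camera(cam); cv2.imwrite(f'pics/{name}.png',cv2.cvtColor(im,cv2.COLOR_RGB2BGR)); return im
def ray(cam,u,v,info=None):
    c=info or camera_info(cam); E=np.array(c['extrinsics'])
    x=(u-c['cx'])/c['fx']; y=(v-c['cy'])/c['fy']
    if cam=='wrist':
        r=np.hypot(x,y); s=np.sin(r)/r if r>1e-9 else 1
        d=np.array([x*s,-y*s,-np.cos(r)])
    else: d=np.array([x,-y,-1])
    return E[:3,3],E[:3,:3]@d
def at(cam,u,v,z,info=None):
    o,d=ray(cam,u,v,info); return o+d*(z-o[2])/d[2]
def proj(cam,P,info=None):
    c=info or camera_info(cam); E=np.array(c['extrinsics'])
    p=E[:3,:3].T@(np.array(P)-E[:3,3]); x,y,z=p[0],-p[1],-p[2]
    if cam=='wrist':
        r=np.hypot(x,y); t=np.arctan2(r,z); return np.array([c['cx']+c['fx']*t*x/r,c['cy']+c['fy']*t*y/r])
    return np.array([c['cx']+c['fx']*x/z,c['cy']+c['fy']*y/z])
E
python3 - <<'E'
from h import *
print(state())
for c in ['scene','top','wrist']:
    save(c,c+'0')
    i=camera_info(c); print(c,{k:(np.round(v,3).tolist()) for k,v in i.items() if k!='x'})
    for l in ['crank','shaft_seat','grip_mid']:
        for r in place_of(l,c): print(c,l,np.round([r['at'][0]*560,r['at'][1]*420,r['confidence']],2))
E
```

```text
pics
{'clock': 0.0, 'q': array([ 1.22822292,  0.62931426,  0.03843049,  1.51833336, -0.02701585,
        0.99632096, -0.02001051]), 'joint_vel': array([-0.00077733,  0.00143795,  0.00036967,  0.00086703,  0.00071695,
        0.00037955, -0.00139011]), 'joint_torque': array([-4.92870422e-04, -5.49714947e+01,  1.14324924e+00, -1.86624599e+01,
       -5.22491871e-02,  2.37555639e-02,  1.70585045e-04]), 'tcp_pos': array([ 0.17747424, -0.62461731,  0.20458566]), 'eef_rot': array([-1.57079863,  0.00185855, -1.294032  ]), 'contact_force': array([0.96214543, 0.15537543, 0.61641024]), 'ft_torque': array([ 0.02421012, -0.0484137 ,  0.06287111]), 'grip_width': 0.09401594666544562}
scene {'fx': 443.0, 'fy': 443.0, 'cx': 284.468, 'cy': 214.038, 'extrinsics': [[-0.533, 0.509, -0.676, -0.25], [-0.846, -0.327, 0.42, 0.21], [-0.007, 0.796, 0.605, 0.756], [0.0, 0.0, 0.0, 1.0]]}
scene crank [291.98 242.59   0.56]
scene crank [425.99 225.29   0.52]
scene shaft_seat [332.58 206.81   0.51]
scene grip_mid [304.3  249.61   0.64]
scene grip_mid [446.1  232.3    0.63]
top {'fx': 525.855, 'fy': 525.855, 'cx': 275.183, 'cy': 204.668, 'extrinsics': [[-0.005, 0.982, -0.187, 0.172], [-1.0, -0.008, -0.014, -0.256], [-0.015, 0.187, 0.982, 1.694], [0.0, 0.0, 0.0, 1.0]]}
top crank [391.38 253.89   0.51]
top crank [163.41 215.     0.48]
top shaft_seat [327.88 211.68   0.71]
top grip_mid [280.28 228.31   0.54]
top grip_mid [394.58 271.49   0.49]
wrist {'fx': 325.192, 'fy': 325.192, 'cx': 272.044, 'cy': 206.907, 'extrinsics': [[0.273, 0.921, 0.279, 0.26], [-0.962, 0.261, 0.078, -0.602], [-0.001, -0.29, 0.957, 0.386], [0.0, 0.0, 0.0, 1.0]]}
wrist crank [286.61  49.39   0.56]
wrist grip_mid [276.3   99.5    0.59]
```

View pics/scene0.png

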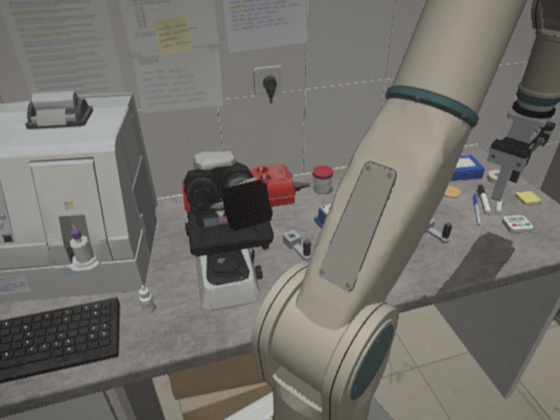

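View pics/top0.png

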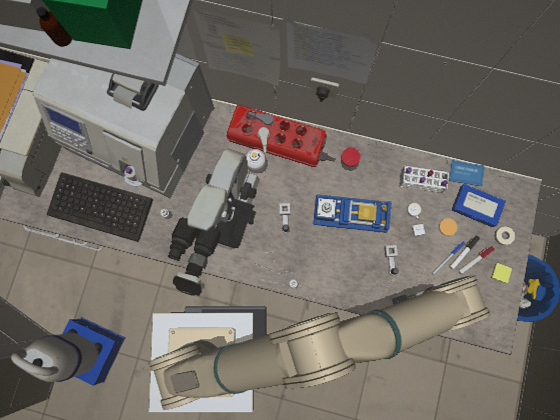

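View pics/wrist0.png

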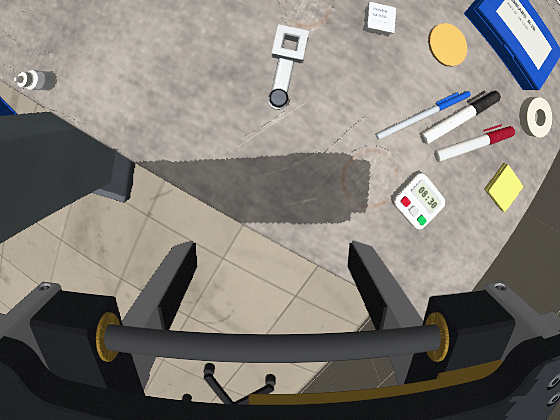

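The top view shows two cranks, with hubs at about (285,209) and (391,251). The vise shaft is at about (326,208). The wrist view shows the right-hand crank, with its hub hole near (291,43) and its grip near (279,98). Next I'll work out which crank is nearer the base.

```bash
python3 - <<'E'
from h import *
im=cv2.imread('pics/top0.png')
cv2.imwrite('pics/topz.png',cv2.resize(im[180:290,260:420],None,fx=5,fy=5,interpolation=cv2.INTER_CUBIC))
im=cv2.imread('pics/wrist0.png')
cv2.imwrite('pics/wristz.png',cv2.resize(im[0:130,220:350],None,fx=4.5,fy=4.5,interpolation=cv2.INTER_CUBIC))
print('origin',proj('top',[0,0,0]))
for n,u,v,z in [('A hub',285,209,.028),('A grip',285,228,.05),('B hub',391,251,.028),('B grip',394,271,.05),('shaft',326,208,.089),('seat',327.9,211.7,.066)]:
    p=at('top',u,v,z);print(n,p.round(4),np.hypot(*p[:2]))
for n,u,v,z in [('w hub',291,43,.028),('w grip',279,98,.052)]:
    p=at('wrist',u,v,z);print(n,p.round(4))
for n,u,v,z in [('s hubA',292,240,.028),('s hubB',426,225,.028)]:
    p=at('scene',u,v,z);print(n,p.round(4))
E
```

```text
origin [201.19829435 361.48516554]
A hub [ 0.4749 -0.2646  0.028 ] 0.5436110586458097
A grip [ 0.4099 -0.264   0.05  ] 0.4875580667234848
B hub [ 0.3372 -0.5986  0.028 ] 0.6870468341356665
B grip [ 0.273  -0.6005  0.05  ] 0.6595945402709169
shaft [ 0.4659 -0.3914  0.089 ] 0.6084910630457734
seat [ 0.4583 -0.399   0.066 ] 0.6076369660787775
w hub [ 0.3387 -0.6007  0.028 ]
w grip [ 0.2746 -0.6049  0.052 ]
s hubA [ 0.4609 -0.2537  0.028 ]
s hubB [ 0.322 -0.582  0.028]
```

View pics/topz.png

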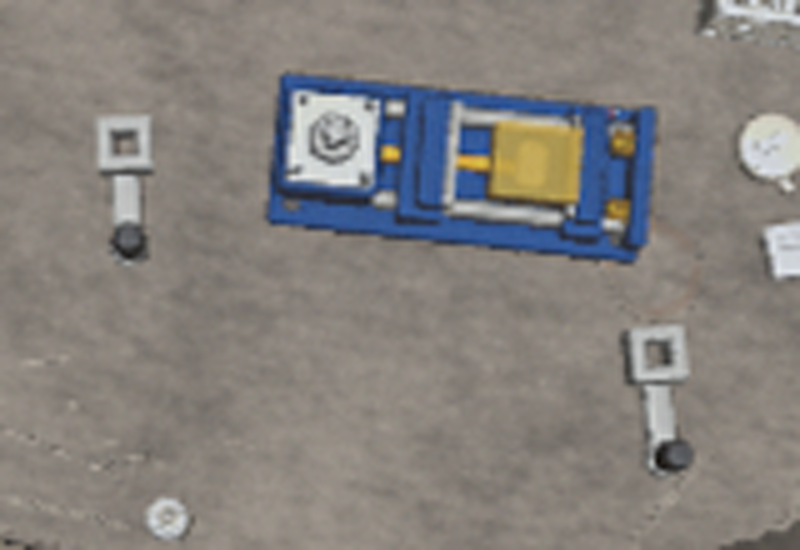

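View pics/wristz.png

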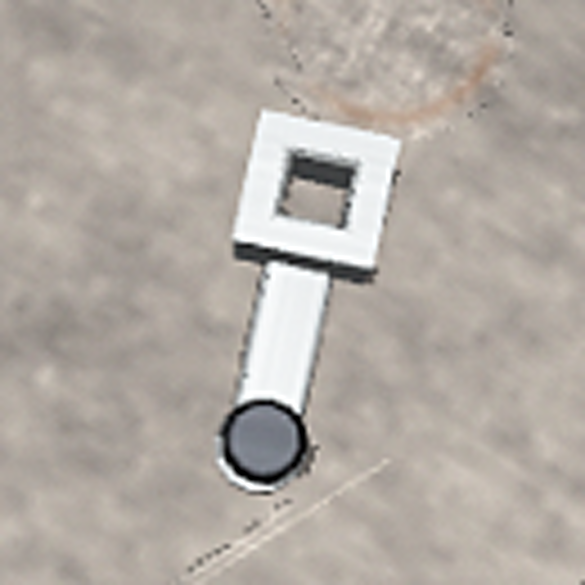

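Crank A, with its hub at (0.475,-0.265), is nearer the base (0.54 m against 0.69 m). I'll move over it and the vise for a closer look.

```bash
cat >> h.py <<'E'
def go(target,yaw=None,s=None):
    s=s or state(); y0=s['eef_rot'][2]; p=s['tcp_pos']
    X=np.array([np.cos(y0),np.sin(y0),0]);Y=np.array([0,0,-1.]);Z=np.cross(X,Y)
    from scipy.spatial.transform import Rotation as Ro
    R=Ro.from_euler('xyz',s['eef_rot']).as_matrix()
    d=R.T@(np.array(target)-p)
    t=0 if yaw is None else -((yaw-y0+np.pi)%(2*np.pi)-np.pi)/np.pi
    return np.round(np.r_[d/.4,t],4), np.linalg.norm(d)
def st():
    s=state(); print('t',s['clock'],'p',s['tcp_pos'].round(4),'rot',s['eef_rot'].round(4),'F',s['contact_force'].round(2),'T',s['ft_torque'].round(2),'w',round(s['grip_width'],4),'q',s['q'].round(2))
E
python3 - <<'E'
from h import *
print(go([.40,-.40,.30],-1.57))
E
```

```text
(array([-0.3899, -0.2362,  0.6886,  0.0878]), np.float64(0.33031685064668903))
```

Call:
arm_command:
  moves:
    - [0,-0.03,-0.14,0.06,0.02]
    - [0,-0.13,-0.2,0.22,0.05]
    - [0,-0.23,-0.236,0.38,0.088]
    - [0,-0.31,-0.236,0.53,0.088]
    - [0,-0.39,-0.236,0.69,0.088]

```text
clock: 1.23
tcp_pos: [0.3692, -0.4292, 0.2997]
eef_rot: [-1.57, -0.001, -1.571]
contact_force: [-0.3, -1.1, 0.5]
grip_width: 0.094
```

```bash
python3 - <<'E'
from h import *
st(); i=camera_info('wrist'); np.save('w1.npy',np.array([i['extrinsics']])); save('wrist','wrist1')
st()
for l in ['crank','shaft_seat','grip_mid','shaft']:
  for r in place_of(l,'wrist'): print(l,np.round([r['at'][0]*560,r['at'][1]*420,r['confidence']],2))
E
```

```text
t 1.225 p [ 0.3692 -0.4292  0.2997] rot [-1.5697e+00 -1.2000e-03 -1.5707e+00] F [-0.31 -1.08  0.53] T [-0.01 -0.08  0.03] w 0.094 q [ 0.75  0.41  0.09  1.63 -0.04  1.1  -0.72]
t 1.275 p [ 0.3782 -0.4207  0.2995] rot [-1.5639  0.0053 -1.5576] F [ 5.09  4.95 -0.9 ] T [ 0.35 -0.35  0.01] w 0.0937 q [ 0.74  0.41  0.08  1.63 -0.04  1.1  -0.72]
crank [378.62 190.09   0.82]
crank [162.12 101.01   0.67]
shaft_seat [242.42  95.38   0.61]
grip_mid [381.98 234.32   0.66]
grip_mid [157.19 142.38   0.57]
grip_mid [248.08  97.69   0.33]
shaft [248.98  98.62   0.87]
```

View pics/wrist1.png

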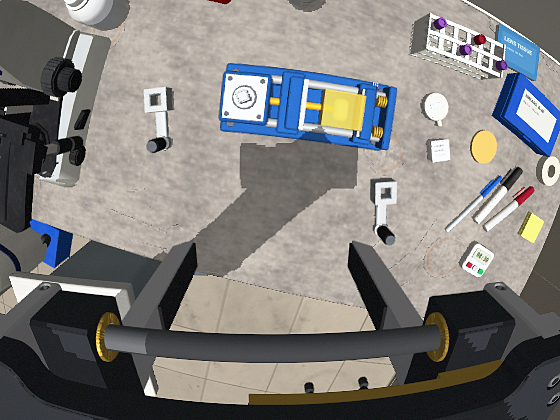

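The wrist view has crank A with its hub at (158,100) and grip at (158,145). The shaft is at (245,97), and the microscope is on the left, ending at about column 110. I'll move closer to take a precise view of both.

```bash
python3 - <<'E'
from h import *
print(go([.41,-.345,.20],-1.571))
E
```

```text
(array([-2.153e-01,  2.474e-01,  1.067e-01,  2.000e-04]), np.float64(0.13793467204321147))
```

Call:
arm_command:
  moves:
    - [0,-0.08,0.09,0.04,0]
    - [0,-0.16,0.18,0.08,0]
    - [0,-0.214,0.247,0.107,0]
    - [0,-0.214,0.247,0.107,0]
    - [0,-0.214,0.247,0.107,0]

```text
clock: 2.1
tcp_pos: [0.4092, -0.3484, 0.2011]
eef_rot: [-1.571, -0.003, -1.574]
contact_force: [0.4, -0.5, -0.7]
grip_width: 0.0937
```

```bash
python3 - <<'E'
from h import *
st(); i=camera_info('wrist'); save('wrist','wrist2')
import pickle; pickle.dump(i,open('w2.pkl','wb'))
st()
im=cv2.imread('pics/wrist2.png')
cv2.imwrite('pics/w2z.png',cv2.resize(im[0:140,60:360],None,fx=2.6,fy=2.6,interpolation=cv2.INTER_CUBIC))
for l in ['crank','shaft_seat','grip_mid','shaft']:
  for r in place_of(l,'wrist'):
    u,v=r['at'][0]*560,r['at'][1]*420; z={'crank':0,'shaft_seat':.066,'grip_mid':.032,'shaft':0}[l]
    print(l,np.round([u,v,r['confidence']],2),at('wrist',u,v,z,i).round(4))
E
```

```text
t 2.1 p [ 0.4092 -0.3484  0.2011] rot [-1.5708 -0.0032 -1.5738] F [ 0.43 -0.48 -0.67] T [-0.    0.01  0.03] w 0.0937 q [ 0.61  0.47  0.06  1.84 -0.04  0.83 -0.88]
t 2.15 p [ 0.4095 -0.3485  0.2014] rot [-1.5701 -0.0035 -1.574 ] F [ 0.18 -0.58  0.22] T [ 0.03  0.01 -0.  ] w 0.094 q [ 0.61  0.47  0.06  1.84 -0.04  0.83 -0.88]
crank [448.28 233.69   0.97] [ 0.3382 -0.5966  0.    ]
shaft_seat [318.98 132.22   0.67] [ 0.4743 -0.3943  0.066 ]
grip_mid [449.4  284.72   0.68] [ 0.2737 -0.5958  0.032 ]
grip_mid [196.62 188.58   0.5 ] [ 0.4103 -0.2637  0.032 ]
shaft [310.91 128.6    0.6 ] [ 0.4742 -0.3944  0.    ]
```

View pics/wrist2.png

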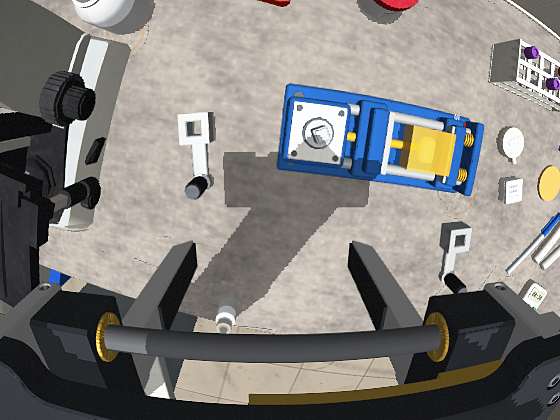

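View pics/w2z.png

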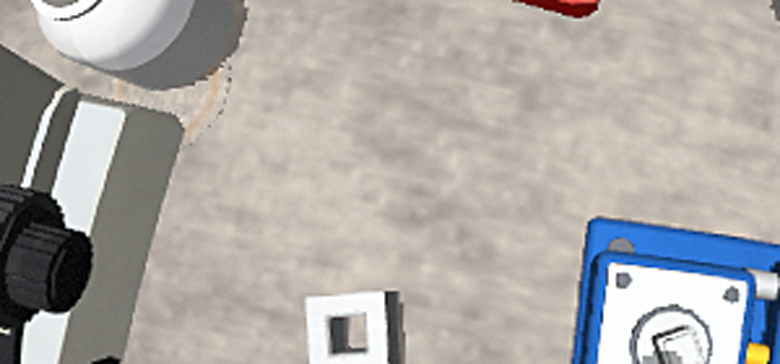

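The hub hole is at (194,128), the grip at (196,187) and the shaft nose at (319,130). I'll zoom in for the angles.

```bash
python3 - <<'E'
from h import *
im=cv2.imread('pics/wrist2.png')
a=cv2.resize(im[100:205,165:235],None,fx=5.5,fy=5.5,interpolation=cv2.INTER_CUBIC)
b=cv2.resize(im[90:160,280:360],None,fx=8,fy=8,interpolation=cv2.INTER_CUBIC)
cv2.imwrite('pics/w2a.png',a);cv2.imwrite('pics/w2b.png',b)
E
```

```text
(no output)
```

View pics/w2a.png

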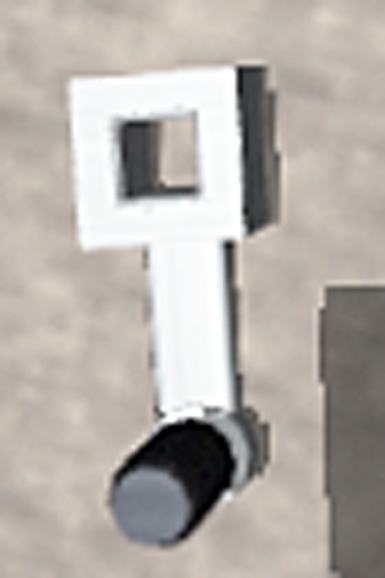

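View pics/w2b.png

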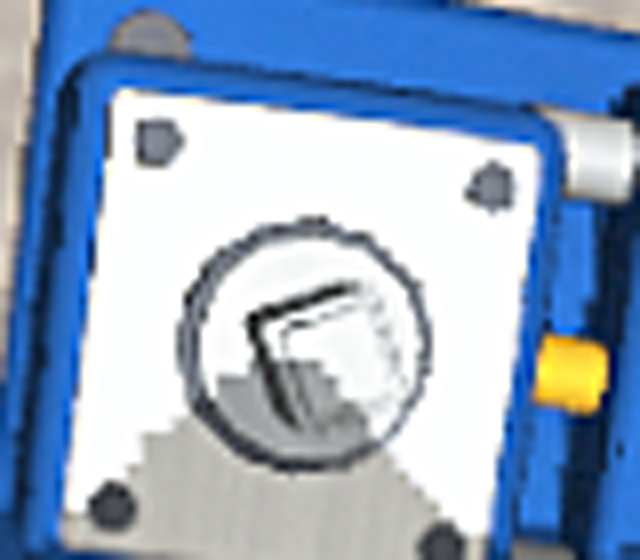

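```bash
python3 - <<'E'
from h import *
import pickle
i=pickle.load(open('w2.pkl','rb'))
c=np.array([at('wrist',u/5.5+165,v/5.5+100,.028,i)[:2] for u,v in [(72,78),(238,68),(244,236),(82,248)]])
print(c.round(4),c.mean(0)); 
for k in range(4):
    d=c[(k+1)%4]-c[k]; print(np.linalg.norm(d).round(4),np.degrees(np.arctan2(d[1],d[0])).round(1))
g=at('wrist',148/5.5+165,500/5.5+100,.052,i); print('grip top',g, np.degrees(np.arctan2(*(g[:2]-c.mean(0))[::-1])))
print(go([.41,-.394,.13],-1.571))
E
```

```text
[[ 0.4944 -0.2454]
 [ 0.4947 -0.2797]
 [ 0.4609 -0.2799]
 [ 0.4596 -0.246 ]] [ 0.47740498 -0.26277671]
0.0343 -89.5
0.0338 -179.6
0.0339 92.2
0.0347 1.1
grip top [ 0.41261817 -0.26318297  0.052     ] -179.64071747120084
(array([ 0.1175,  0.1778,  0.0003, -0.0004]), np.float64(0.08522994295414205))
```

Call:
arm_command:
  moves:
    - [0,0.06,0.09,0,0]
    - [0,0.117,0.178,0,0]
    - [0,0.117,0.178,0,0]
    - [0,0.117,0.178,0,0]

```text
clock: 2.85
tcp_pos: [0.4103, -0.3937, 0.1308]
eef_rot: [-1.569, -0.002, -1.572]
contact_force: [-0.1, -1.0, 0.5]
grip_width: 0.094
```

```bash
python3 - <<'E'
from h import *
st(); i=camera_info('wrist'); save('wrist','wrist3')
import pickle; pickle.dump(i,open('w3.pkl','wb'))
u,v=proj('wrist',[.474,-.394,.087],i); print(u,v)
u0,v0=int(u)-35,max(int(v)-35,0); print(u0,v0)
im=cv2.imread('pics/wrist3.png')
b=cv2.resize(im[v0:v0+70,u0:u0+70],None,fx=8,fy=8,interpolation=cv2.INTER_CUBIC)
cv2.imwrite('pics/w3b.png',b)
for l in ['shaft_seat','shaft']:
  for r in place_of(l,'wrist'):
    u,v=r['at'][0]*560,r['at'][1]*420; z={'shaft_seat':.066,'shaft':0}[l]
    print(l,np.round([u,v,r['confidence']],2),at('wrist',u,v,z,i).round(4))
E
```

```text
t 2.85 p [ 0.4103 -0.3937  0.1308] rot [-1.5693 -0.0023 -1.5722] F [-0.09 -1.04  0.52] T [-0.02  0.05 -0.04] w 0.094 q [ 0.68  0.61  0.05  1.83 -0.05  0.71 -0.81]
272.5004006645171 142.34382109226198
237 107
shaft_seat [270.98 141.12   0.96] [ 0.4729 -0.3929  0.066 ]
shaft [275.18 133.69   0.7 ] [ 0.4741 -0.3968  0.    ]
```

View pics/w3b.png

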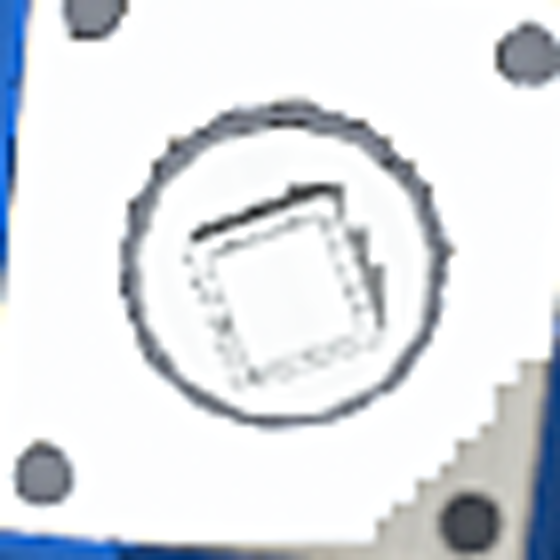

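View pics/wrist3.png

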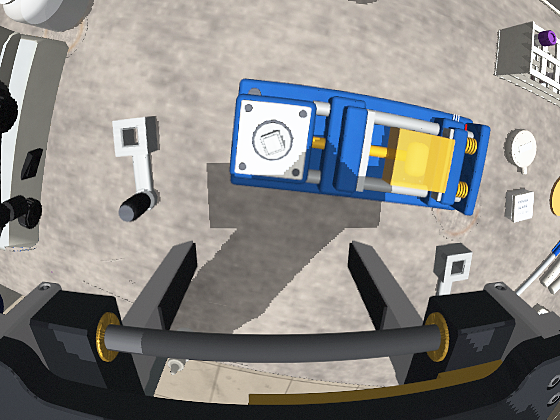

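```bash
python3 - <<'E'
from h import *
import pickle
i=pickle.load(open('w3.pkl','rb'))
def f(pts,z,w=None):
    c=np.array([at('wrist',u/8+237-.44,v/8+107-.44,z,i)[:2] for u,v in pts]); print(c.mean(0).round(4))
    for k in range(len(c)):
        d=c[(k+1)%4]-c[k]; print('  ',np.linalg.norm(d).round(4),np.degrees(np.arctan2(d[1],d[0])).round(1))
f([(190,240),(340,190),(382,340),(238,390)],.086)
f([(210,258),(328,212),(372,330),(250,370)],.089)
f([(212,252),(328,214),(365,318),(248,366)],.089)
# plate screws (gear-case top z=.059)
f([(93,8),(527,52),(470,522),(43,472)],.059)
for u,v in [(285,263)]: print('collar',at('wrist',u/8+237-.44,v/8+107-.44,.066,i))
E
```

```text
[ 0.4736 -0.394 ]
   0.0136 -71.6
   0.0136 -164.4
   0.0133 109.3
   0.0138 17.2
[ 0.4736 -0.3942]
   0.0108 -68.7
   0.0109 -159.6
   0.011 108.3
   0.0103 19.1
[ 0.4741 -0.3941]
   0.0104 -71.8
   0.0095 -160.5
   0.0109 112.5
   0.0103 17.0
[ 0.4735 -0.3937]
   0.0418 -95.9
   0.0466 173.8
   0.0424 83.0
   0.0458 -6.9
collar [ 0.47422213 -0.3938277   0.066     ]
```

Measurements:
- Shaft: (0.4738,-0.394), sides at about 17.5°.
- Vise: yaw about -6.5°.
- Crank hub: (0.477,-0.263), yaw about 180°.

I'll go above the crank, offset 10 mm to -y for clearance from the microscope.

```bash
python3 - <<'E'
from h import *
print(go([.477,-.273,.12],-1.5655))
print(go([.477,-.273,.005],-1.5655))
E
```

```text
(array([-0.3016,  0.0279,  0.1652, -0.0018]), np.float64(0.13799589540133397))
(array([-0.3025,  0.3154,  0.1645, -0.0018]), np.float64(0.18677818275215705))
```

Call:
arm_command:
  moves:
    - [0,-0.1,0.01,0.055,0]
    - [0,-0.2,0.02,0.11,-0.002]
    - [0,-0.302,0.028,0.165,-0.002]
    - [0,-0.302,0.06,0.165,-0.002]
    - [0,-0.302,0.1,0.165,-0.002]

```text
clock: 3.62
tcp_pos: [0.4774, -0.2735, 0.0915]
eef_rot: [-1.567, -0.005, -1.564]
contact_force: [-0.4, -0.4, -0.1]
grip_width: 0.0938
```

```bash
python3 - <<'E'
from h import *
st(); i=camera_info('wrist'); save('wrist','wrist4')
import pickle; pickle.dump(i,open('w4.pkl','wb'))
print(proj('wrist',[.477,-.263,.028],i)); st()
print(go([.477,-.273,.005],-1.5655))
E
```

```text
t 3.625 p [ 0.4774 -0.2735  0.0915] rot [-1.5667 -0.0049 -1.5643] F [-0.4  -0.42 -0.12] T [-0.07  0.04  0.02] w 0.0938 q [ 0.43  0.64  0.06  1.91 -0.06  0.58 -1.03]
[258.73203362 221.08840613]
t 3.675 p [ 0.4754 -0.2734  0.0892] rot [-1.5706 -0.0032 -1.5658] F [-0.16 -0.51 -1.56] T [ 0.01 -0.01  0.03] w 0.0938 q [ 0.43  0.65  0.06  1.91 -0.06  0.58 -1.03]
(array([-1.700e-03,  2.104e-01,  3.900e-03, -1.000e-04]), np.float64(0.08416809242330123))
```

View pics/wrist4.png

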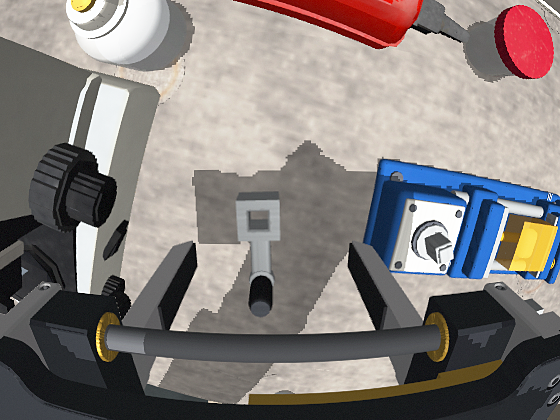

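The hub is centred at about (258,217) between the fingers. The microscope knobs on the left stay outside them. I'll descend and grip.

Call:
arm_command:
  moves:
    - [0,0,0.06,0.006,0]
    - [0,0,0.12,0.006,0]
    - [0,0,0.17,0.006,0]
    - [0,0,0.21,0.006,0]
    - [0,0,0.212,0.006,0]
  force: 40

```text
clock: 4.3
tcp_pos: [0.4766, -0.2742, 0.0033]
eef_rot: [-1.573, -0.003, -1.567]
contact_force: [0.1, -0.4, 0.9]
grip_width: 0.0939
```

```bash
python3 - <<'E'
from h import *
st(); i=camera_info('wrist'); save('wrist','wrist5'); print(proj('wrist',[.477,-.263,.028],i))
E
```

```text
t 4.3 p [ 0.4766 -0.2742  0.0033] rot [-1.5727 -0.0025 -1.5674] F [ 0.13 -0.4   0.92] T [0.03 0.07 0.03] w 0.0939 q [ 0.44  0.79  0.05  1.94 -0.07  0.41 -1.03]
[251.83765341 273.00674283]
```

View pics/wrist5.png

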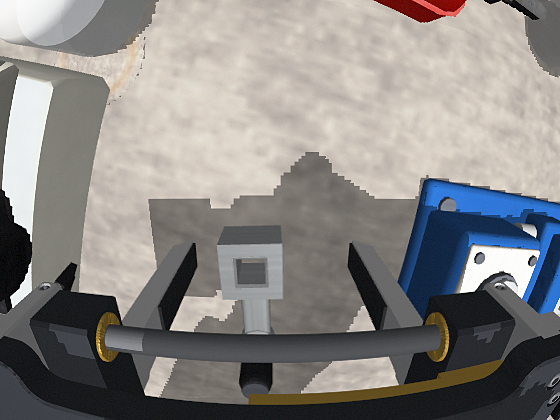

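The hub top is centred at (251,271) against a predicted (252,273), so the fingers straddle it well. Closing.

Call:
arm_command:
  moves:
    - [0.4,0,-0.002,0,0]
    - [0.6,0,-0.002,0,0]
    - [0.8,0,-0.002,0,0]
    - [1,0,-0.002,0,0]
    - [1,0,-0.002,0,0]
  force: 40

```text
clock: 4.97
tcp_pos: [0.4775, -0.2734, 0.0049]
eef_rot: [-1.571, -0.002, -1.567]
contact_force: [0.5, 3.0, 1.8]
grip_width: 0.0474
```

```bash
python3 - <<'E'
from h import *
st(); i=camera_info('wrist'); save('wrist','wrist6')
E
```

```text
t 4.975 p [ 0.4775 -0.2734  0.0049] rot [-1.5714 -0.002  -1.5666] F [0.52 3.05 1.84] T [ 0.57 -0.1  -0.02] w 0.0474 q [ 0.44  0.79  0.04  1.94 -0.07  0.41 -1.03]
```

View pics/wrist6.png

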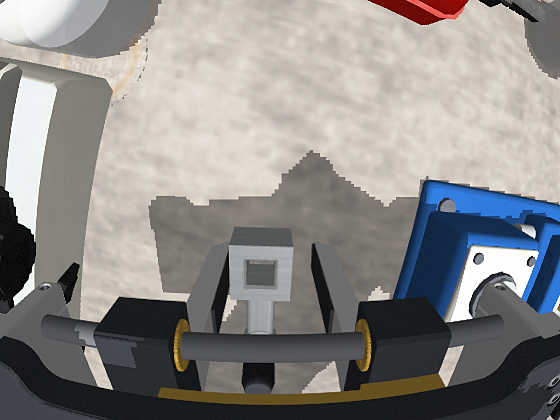

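Still closing; the +y finger is pushing the hub. I'll continue.

Call:
arm_command:
  moves:
    - [1,0,0,0,0]
    - [1,0,0,0,0]
    - [1,0,0,0,0]
    - [1,0,0,0,0]
  force: 50

```text
clock: 5.52
tcp_pos: [0.4775, -0.2731, 0.0048]
eef_rot: [-1.571, -0.002, -1.566]
contact_force: [-0.0, 2.4, 1.8]
grip_width: 0.0344
```

```bash
python3 - <<'E'
from h import *
st(); i=camera_info('wrist'); save('wrist','wrist7');st()
import pickle; pickle.dump(i,open('w7.pkl','wb'))
im=cv2.imread('pics/wrist7.png')
cv2.imwrite('pics/w7z.png',cv2.resize(im[215:315,220:320],None,fx=5.5,fy=5.5,interpolation=cv2.INTER_CUBIC))
E
```

```text
t 5.525 p [ 0.4775 -0.2731  0.0048] rot [-1.5714 -0.0017 -1.5664] F [-0.01  2.39  1.8 ] T [ 0.62 -0.14 -0.03] w 0.0344 q [ 0.44  0.79  0.04  1.94 -0.07  0.41 -1.03]
t 5.575 p [ 0.4775 -0.2731  0.0048] rot [-1.5715 -0.0017 -1.5665] F [0.19 1.47 0.43] T [ 0.56 -0.08 -0.08] w 0.0343 q [ 0.44  0.79  0.04  1.94 -0.07  0.41 -1.03]
```

View pics/w7z.png

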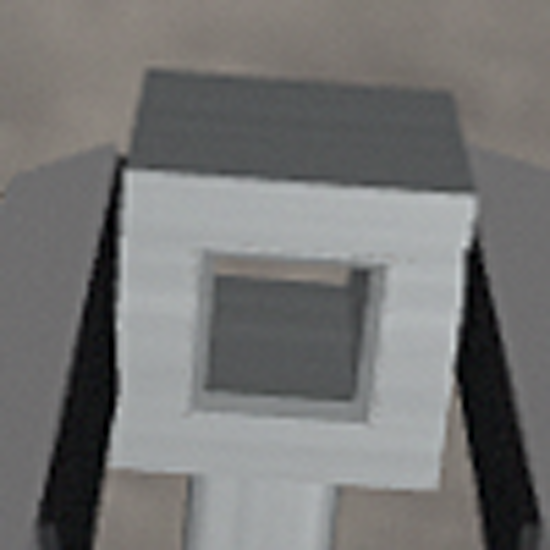

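```bash
cat > hub.py <<'E'
from h import *
def hub(pts,z,i,s=5.5,u0=220,v0=215,sq=.034):
    c=np.array([at('wrist',(u+.5)/s+u0-.5,(v+.5)/s+v0-.5,z,i)[:2] for u,v in pts]); print(c.mean(0).round(4))
    for k in range(4):
        d=c[(k+1)%4]-c[k]; print('  ',np.linalg.norm(d).round(4),np.degrees(np.arctan2(d[1],d[0])).round(1))
E
python3 - <<'E'
from hub import *
import pickle
i=pickle.load(open('w7.pkl','rb'))
hub([(125,170),(475,195),(440,488),(110,468)],.028,i)
hub([(205,250),(385,265),(365,420),(190,410)],.028,i)
E
```

```text
[ 0.4753 -0.2728]
   0.0339 -94.3
   0.0341 176.5
   0.0346 86.1
   0.0344 -4.6
[ 0.4752 -0.2727]
   0.0177 -95.2
   0.018 175.0
   0.0179 86.4
   0.0185 -5.7
```

The hub is centred between the pads but yawed about -4° relative to them. I'll open slightly, turn the tool to match, and close again.

Call:
arm_command:
  moves:
    - [0.5,0,0,0,0]
    - [0.5,0,0,0,0.023]
    - [0.5,0,0,0,0.023]
    - [1,0,0,0,0.023]
    - [1,0,0,0,0.023]
  force: 50

```text
clock: 6.2
tcp_pos: [0.4774, -0.2733, 0.0048]
eef_rot: [-1.571, -0.002, -1.638]
contact_force: [0.5, -1.1, 0.4]
grip_width: 0.0337
```

Call:
arm_command:
  moves:
    - [1,0,0,0,0]
    - [1,0,0,0,0]

```text
clock: 6.45
tcp_pos: [0.4775, -0.2733, 0.0048]
eef_rot: [-1.571, -0.002, -1.638]
contact_force: [-0.5, 0.0, -0.7]
grip_width: 0.0335
```

```bash
python3 - <<'E'
from h import *
st(); i=camera_info('wrist'); save('wrist','wrist8');st()
import pickle; pickle.dump(i,open('w8.pkl','wb'))
im=cv2.imread('pics/wrist8.png')
cv2.imwrite('pics/w8z.png',cv2.resize(im[215:315,220:320],None,fx=5.5,fy=5.5,interpolation=cv2.INTER_CUBIC))
E
```

```text
t 6.45 p [ 0.4775 -0.2733  0.0048] rot [-1.5713 -0.002  -1.6379] F [-0.48  0.04 -0.73] T [0.08 0.01 0.06] w 0.0335 q [ 0.43  0.79  0.06  1.94 -0.1   0.41 -1.07]
t 6.5 p [ 0.4774 -0.2733  0.0048] rot [-1.5713 -0.0019 -1.6379] F [0.12 0.38 0.19] T [0.08 0.01 0.02] w 0.0336 q [ 0.43  0.79  0.06  1.94 -0.1   0.41 -1.07]
```

View pics/w8z.png

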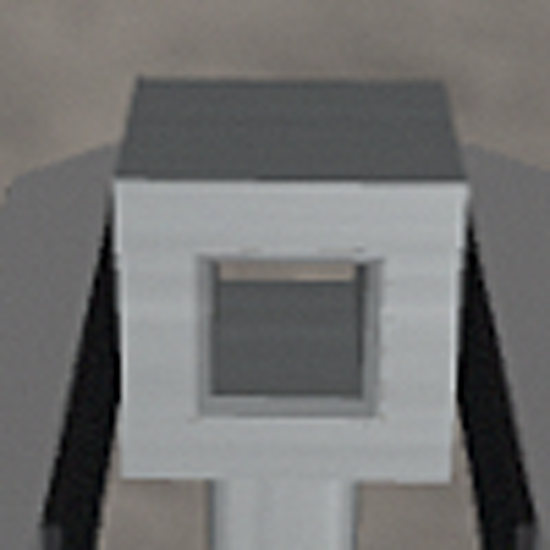

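```bash
python3 - <<'E'
from hub import *
import pickle
i=pickle.load(open('w8.pkl','rb'))
hub([(112,178),(468,182),(450,480),(122,480)],.028,i)
print(go([.4775,-.2733,.155],-1.6379))
E
```

```text
[ 0.4752 -0.2729]
   0.0343 -94.6
   0.0345 175.4
   0.0343 86.1
   0.0349 -4.5
(array([ 0.0007, -0.3755, -0.    , -0.    ]), np.float64(0.1501930256337712))
```

The hub is square in the pads, 2 mm off the TCP along tool -z. I'll lift and carry it over the shaft, rotating +22°.

Call:
arm_command:
  moves:
    - [1,0,-0.09,0,0]
    - [1,0,-0.2,0,0]
    - [1,0,-0.3,0,0]
    - [1,0,-0.375,0,0]
    - [1,0,-0.375,0,0]

```text
clock: 7.12
tcp_pos: [0.4788, -0.2737, 0.1564]
eef_rot: [-1.567, -0.004, -1.638]
contact_force: [-0.4, 0.7, -2.2]
grip_width: 0.0341
```

```bash
python3 - <<'E'
from h import *
st()
print(go([.4759,-.3933,.150],-1.254))
E
```

```text
t 7.125 p [ 0.4788 -0.2737  0.1564] rot [-1.5673 -0.0037 -1.6379] F [-0.39  0.65 -2.18] T [-0.06 -0.09 -0.07] w 0.0341 q [ 0.4   0.55  0.1   1.85 -0.08  0.74 -1.09]
(array([ 0.2987,  0.0172,  0.0128, -0.1222]), np.float64(0.11979288318086345))
```

Call:
arm_command:
  moves:
    - [1,0.1,0.005,0.004,-0.04]
    - [1,0.2,0.01,0.008,-0.08]
    - [1,0.299,0.017,0.0128,-0.122]
    - [1,0.299,0.017,0.0128,-0.122]
    - [1,0.299,0.017,0.0128,-0.122]

```text
clock: 7.75
tcp_pos: [0.475, -0.3919, 0.148]
eef_rot: [-1.57, -0.001, -1.255]
contact_force: [1.0, 0.4, -3.5]
grip_width: 0.0336
```

```bash
python3 - <<'E'
from h import *
st(); i=camera_info('wrist'); save('wrist','wrist9');st(); save('top','top9')
import pickle; pickle.dump(i,open('w9.pkl','wb'))
im=cv2.imread('pics/wrist9.png')
cv2.imwrite('pics/w9z.png',cv2.resize(im[210:320,220:320],None,fx=5.4,fy=5.4,interpolation=cv2.INTER_CUBIC))
print(go([.4759,-.3933,.1],-1.254))
E
```

```text
t 7.75 p [ 0.475  -0.3919  0.148 ] rot [-1.5703e+00 -9.0000e-04 -1.2554e+00] F [ 0.96  0.44 -3.5 ] T [ 0.04 -0.05  0.05] w 0.0336 q [ 0.65  0.64 -0.02  1.68  0.01  0.82 -0.62]
t 7.8 p [ 0.4755 -0.3914  0.1485] rot [-1.5698e+00 -1.4000e-03 -1.2541e+00] F [-0.05  0.85 -2.81] T [ 0.09 -0.06  0.07] w 0.0339 q [ 0.65  0.64 -0.02  1.68  0.01  0.82 -0.62]
(array([ 0.0043,  0.1225, -0.0017,  0.0002]), np.float64(0.049021746599503396))
```

View pics/wrist9.png

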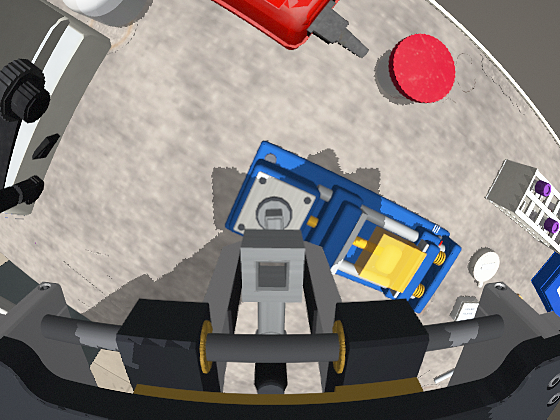

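View pics/w9z.png

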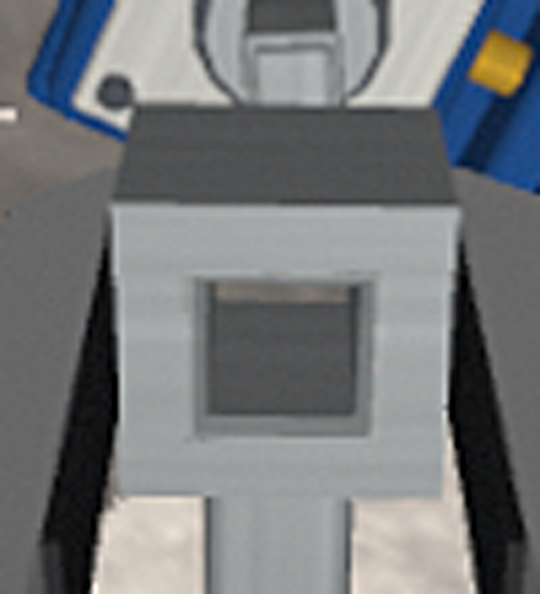

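The shaft shows just above the hub at about (273,216), nearly parallel to it. I'll check by overlaying the model on the picture.

```bash
cat > ov.py <<'E'
from h import *
import pickle,sys
def ov(pic,pk,tcp,yaw,shaft,syaw,out,crop,s,off=(-0.0022,0.0004)):
    i=pickle.load(open(pk,'rb')); im=cv2.imread(pic); u0,v0,w,hh=crop
    z=cv2.resize(im[v0:v0+hh,u0:u0+w],None,fx=s,fy=s,interpolation=cv2.INTER_CUBIC)
    def sq(c,a,half,zz,col):
        p=[]
        for dx,dy in [(-1,-1),(1,-1),(1,1),(-1,1)]:
            x=c[0]+half*(dx*np.cos(a)-dy*np.sin(a)); y=c[1]+half*(dx*np.sin(a)+dy*np.cos(a))
            q=proj('wrist',[x,y,zz],i); p.append([(q[0]-u0+.5)*s,(q[1]-v0+.5)*s])
        cv2.polylines(z,[np.int32(np.round(np.array(p)*8))],True,col,1,cv2.LINE_AA,3)
    zt=np.array([-np.sin(yaw),np.cos(yaw)]); xt=np.array([np.cos(yaw),np.sin(yaw)])
    c=np.array(tcp[:2])+off[0]*zt+off[1]*xt
    sq(c,yaw,.017,tcp[2]-.0048+.028,(0,255,0)); sq(c,yaw,.017,tcp[2]-.0048,(0,255,0))
    sq(c,yaw,.00775,tcp[2]-.0048+.028,(0,255,0))
    a=np.radians(syaw)
    sq(shaft,a,.007,.086,(0,0,255)); sq(shaft,a,.0055,.089,(255,0,0)); sq(shaft,a,.007,.066,(0,200,255))
    cv2.imwrite(out,z); print('hub',c)
E
python3 - <<'E'
from ov import *
ov('pics/wrist9.png','w9.pkl',[.475,-.3919,.148],-1.2554,[.4738,-.394],17.6,'pics/w9o.png',(220,185,110,110),5.4)
E
```

```text
hub [ 0.4730326  -0.39296269]
```

View pics/w9o.png

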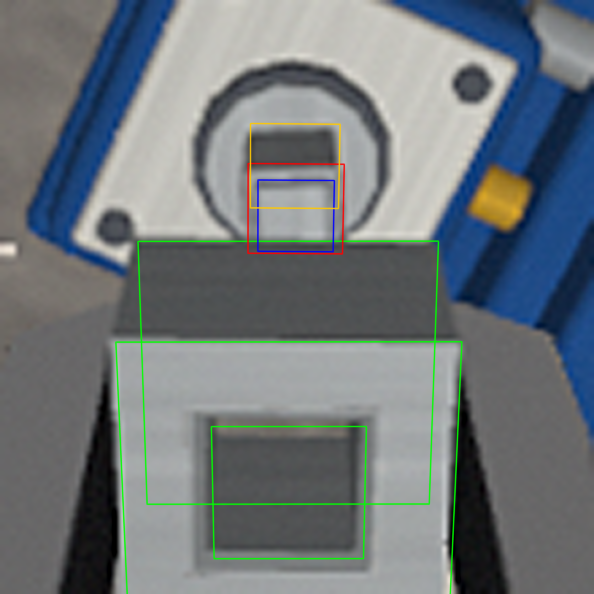

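The overlay matches well. I'll shift about 1.3 mm and come down to just above the nose.

Call:
arm_command:
  moves:
    - [1,0.004,0.06,-0.0015,0]
    - [1,0.004,0.12,-0.0015,0]
    - [1,0.004,0.12,-0.0015,0]
    - [1,0.004,0.12,-0.0015,0]

```text
clock: 8.35
tcp_pos: [0.4767, -0.3929, 0.1017]
eef_rot: [-1.569, -0.003, -1.252]
contact_force: [-0.3, 0.1, -2.7]
grip_width: 0.0335
```

```bash
python3 - <<'E'
from ov import *
st(); i=camera_info('wrist'); s=state(); save('wrist','wrist10');st()
pickle.dump(i,open('w10.pkl','wb'))
ov('pics/wrist10.png','w10.pkl',s['tcp_pos'],s['eef_rot'][2],[.4738,-.394],17.6,'pics/w10o.png',(220,185,110,130),4.6)
print(go([.4759,-.3933,.095],-1.254))
E
```

```text
t 8.35 p [ 0.4767 -0.3929  0.1017] rot [-1.5688 -0.0029 -1.2523] F [-0.31  0.07 -2.75] T [-0.03 -0.04  0.01] w 0.0335 q [ 0.65  0.7  -0.02  1.71  0.02  0.72 -0.62]
t 8.4 p [ 0.4769 -0.3932  0.1021] rot [-1.5683 -0.0037 -1.2526] F [ 0.77 -0.34 -2.82] T [-0.   -0.08  0.  ] w 0.0335 q [ 0.65  0.7  -0.02  1.71  0.02  0.72 -0.62]
hub [ 0.47476383 -0.39391896]
(array([-0.0006,  0.0177, -0.0025,  0.0004]), np.float64(0.0071689552830337434))
```

View pics/w10o.png

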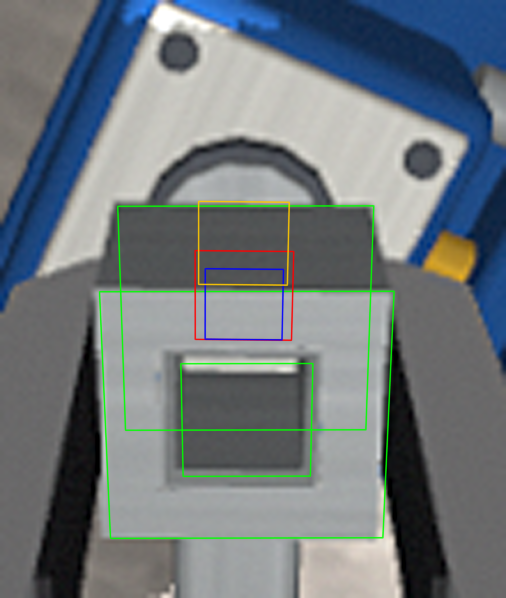

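Alignment is still good. Now a gentle descent in small steps, watching the force.

Call:
arm_command:
  moves:
    - [1,-0.0006,0.008,-0.0025,0]
    - [1,-0.0006,0.015,-0.0025,0]
    - [1,-0.0006,0.02,-0.0025,0]
    - [1,-0.0006,0.025,-0.0025,0]
    - [1,-0.0006,0.025,-0.0025,0]

```text
clock: 9.02
tcp_pos: [0.4757, -0.3933, 0.0918]
eef_rot: [-1.569, -0.003, -1.253]
contact_force: [-0.4, 0.6, -1.9]
grip_width: 0.0335
```

```bash
python3 - <<'E'
from h import *
st();print(go([.4759,-.3933,.088],-1.254))
E
```

```text
t 9.025 p [ 0.4757 -0.3933  0.0918] rot [-1.5685 -0.0033 -1.2527] F [-0.39  0.65 -1.91] T [ 0.02 -0.05 -0.05] w 0.0335 q [ 0.65  0.72 -0.02  1.72  0.02  0.7  -0.62]
(array([0.0002, 0.0096, 0.0003, 0.0004]), np.float64(0.003844388177985398))
```

Call:
arm_command:
  moves:
    - [1,0,0.003,0,0]
    - [1,0,0.006,0,0]
    - [1,0,0.008,0,0]

```text
clock: 9.4
tcp_pos: [0.4755, -0.3933, 0.0885]
eef_rot: [-1.569, -0.003, -1.253]
contact_force: [0.2, -0.1, -2.5]
grip_width: 0.0336
```

```bash
python3 - <<'E'
from h import *
st();print(go([.4759,-.3933,.088],-1.254))
E
```

```text
t 9.4 p [ 0.4755 -0.3933  0.0885] rot [-1.5689 -0.0031 -1.2529] F [ 0.18 -0.09 -2.49] T [-0.02  0.11 -0.03] w 0.0336 q [ 0.66  0.72 -0.02  1.72  0.02  0.7  -0.62]
(array([0.0003, 0.0013, 0.001 , 0.0004]), np.float64(0.0006567987514314287))
```

The underside is at about 0.084, past the shoulder, with no added force. Going on down.

Call:
arm_command:
  moves:
    - [1,0,0.005,0.0005,0]
    - [1,0,0.01,0.0005,0]
    - [1,0,0.015,0.0005,0]
    - [1,0,0.02,0.0005,0]
    - [1,0,0.022,0.0005,0]

```text
clock: 10.02
tcp_pos: [0.4755, -0.3933, 0.0795]
eef_rot: [-1.569, -0.003, -1.253]
contact_force: [-1.4, -0.5, -2.1]
grip_width: 0.0338
```

```bash
python3 - <<'E'
from h import *
st();print(go([.4759,-.3933,.0708],-1.254))
E
```

```text
t 10.025 p [ 0.4755 -0.3933  0.0795] rot [-1.5693 -0.0029 -1.2529] F [-1.38 -0.45 -2.07] T [-0.1   0.29 -0.01] w 0.0338 q [ 0.65  0.73 -0.02  1.73  0.02  0.68 -0.62]
(array([0.0004, 0.0218, 0.001 , 0.0003]), np.float64(0.008728083918317031))
```

Call:
arm_command:
  moves:
    - [1,0,0.006,0,0]
    - [1,0,0.012,0,0]
    - [1,0,0.017,0,0]
    - [1,0,0.021,0,0]
    - [1,0,0.022,0,0]

```text
clock: 10.65
tcp_pos: [0.4754, -0.3933, 0.0709]
eef_rot: [-1.569, -0.003, -1.253]
contact_force: [-2.1, 0.2, 1.3]
grip_width: 0.0336
```

```bash
python3 - <<'E'
from h import *
st();i=camera_info('wrist'); save('wrist','wrist11')
E
```

```text
t 10.65 p [ 0.4754 -0.3933  0.0709] rot [-1.5694 -0.0028 -1.2529] F [-2.11  0.2   1.28] T [ 0.1   0.44 -0.05] w 0.0336 q [ 0.65  0.75 -0.02  1.73  0.02  0.66 -0.62]
```

View pics/wrist11.png

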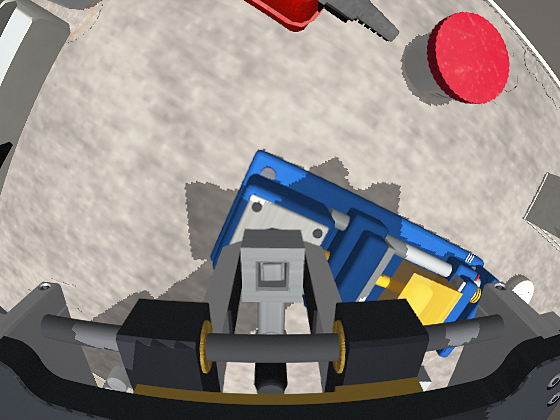

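It has met the collar (force up about 4 N) at TCP z 0.071, so it is home. I'll press it down 1 mm more, then release and lift.

Call:
arm_command:
  moves:
    - [1,0,0.003,0,0]
    - [1,0,0.003,0,0]
    - [0.36,0,0.0,0,0]
    - [0.36,0,0.0,0,0]
    - [0.36,0,0,0,0]

```text
clock: 11.32
tcp_pos: [0.4759, -0.3932, 0.0708]
eef_rot: [-1.569, -0.003, -1.253]
contact_force: [-0.0, 0.8, 0.0]
grip_width: 0.0587
```

```bash
python3 - <<'E'
from h import *
st();g=[.4738-.062,-.394-.0196]
print(go([*g,.15],-1.253),go([*g,.082],-1.253))
E
```

```text
t 11.325 p [ 0.4759 -0.3932  0.0708] rot [-1.5689 -0.003  -1.2527] F [-0.01  0.81  0.02] T [-0.02  0.02 -0.  ] w 0.0587 q [ 0.65  0.75 -0.02  1.73  0.02  0.66 -0.62]
(array([-1.100e-03, -1.983e-01, -1.677e-01,  1.000e-04]), np.float64(0.1038688583012792)) (array([-1.60e-03, -2.83e-02, -1.68e-01,  1.00e-04]), np.float64(0.06814388481058965))
```

Call:
arm_command:
  moves:
    - [0.36,0,-0.1,0,0]
    - [0.36,0,-0.2,0,0]
    - [0.36,0,-0.2,-0.08,0]
    - [0.36,0,-0.2,-0.168,0]
    - [0.36,0,-0.2,-0.168,0]

```text
clock: 11.95
tcp_pos: [0.4086, -0.4158, 0.1508]
eef_rot: [-1.571, -0.003, -1.257]
contact_force: [0.2, 1.0, -0.7]
grip_width: 0.06
```

Call:
arm_command:
  moves:
    - [0.36,0,0,0,0]
    - [0.36,0,0,0,0]

```text
clock: 12.2
tcp_pos: [0.4096, -0.4153, 0.1507]
eef_rot: [-1.57, -0.003, -1.256]
contact_force: [0.0, -0.8, -0.7]
grip_width: 0.0598
```

```bash
python3 - <<'E'
from ov import *
st();i=camera_info('wrist'); s=state(); save('wrist','wrist12'); pickle.dump(i,open('w12.pkl','wb'))
a=np.radians(197.5)
for n,P in [('hubtop',[.4738,-.394,.094]),('griptop',[.4738+.065*np.cos(a),-.394+.065*np.sin(a),.118])]: print(n,proj('wrist',P,i))
for r in place_of('grip_mid','wrist'):print(r, at('wrist',r['at'][0]*560,r['at'][1]*420,.098,i))
for r in place_of('crank','wrist'):print(r, at('wrist',r['at'][0]*560,r['at'][1]*420,.066,i))
g=[.4738-.062,-.394-.0196]
print(go([*g,.082],-1.253)); st()
E
```

```text
t 12.2 p [ 0.4096 -0.4153  0.1507] rot [-1.5703 -0.0031 -1.2561] F [ 0.03 -0.83 -0.73] T [ 0.02 -0.06  0.04] w 0.0598 q [ 0.76  0.6  -0.02  1.77  0.02  0.77 -0.53]
hubtop [271.37294567 135.28028966]
griptop [270.63447212 231.32679099]
{'at': [0.487, 0.531], 'confidence': 0.69} [ 0.41138614 -0.41531648  0.098     ]
{'at': [0.7005, 0.6895], 'confidence': 0.82} [ 0.36921518 -0.55475229  0.066     ]
{'at': [0.4795, 0.3212], 'confidence': 0.8} [ 0.47141895 -0.39234932  0.066     ]
{'at': [0.4839, 0.3074], 'confidence': 0.25} [ 0.4765517  -0.39278683  0.066     ]
(array([-0.0027,  0.1717,  0.0068, -0.001 ]), np.float64(0.068737683094067))
t 12.35 p [ 0.4095 -0.4153  0.1507] rot [-1.5705 -0.0031 -1.256 ] F [ 0.57 -0.55  0.14] T [ 0.   -0.   -0.01] w 0.0602 q [ 0.76  0.6  -0.02  1.77  0.02  0.77 -0.53]
```

View pics/wrist12.png

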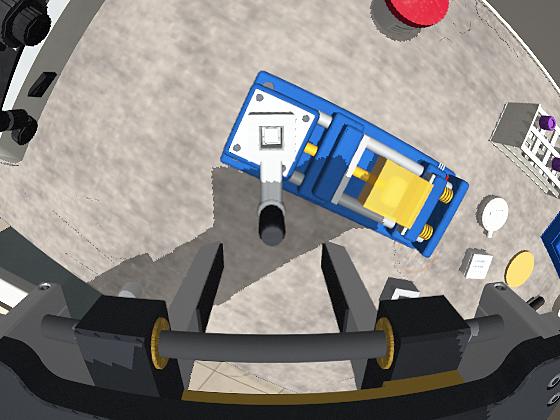

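The crank sits home: the hub is at (271,136) as predicted, with the shaft showing in the hole. The grip top is at (271,230). I'll descend onto the grip and close.

Call:
arm_command:
  moves:
    - [0.36,-0.0027,0.06,0.0068,0]
    - [0.36,-0.0027,0.12,0.0068,0]
    - [0.36,-0.0027,0.171,0.0068,0]
    - [0.7,-0.0027,0.171,0.0068,0]
    - [1,-0.0027,0.171,0.0068,0]
  force: 45

```text
clock: 12.98
tcp_pos: [0.4124, -0.4138, 0.0829]
eef_rot: [-1.57, -0.004, -1.256]
contact_force: [0.1, 0.0, 0.6]
grip_width: 0.0436
```

Call:
arm_command:
  moves:
    - [1,0,0,0,0]
    - [1,0,0,0,0]
    - [1,0,0,0,0]

```text
clock: 13.35
tcp_pos: [0.4128, -0.4142, 0.0834]
eef_rot: [-1.569, -0.005, -1.256]
contact_force: [0.7, 0.3, 1.2]
grip_width: 0.0193
```

```bash
python3 - <<'E'
from ov import *
st();i=camera_info('wrist'); save('wrist','wrist13'); pickle.dump(i,open('w13.pkl','wb'))
im=cv2.imread('pics/wrist12.png')
cv2.imwrite('pics/w12z.png',cv2.resize(im[90:270,290:480],None,fx=3.2,fy=3.2,interpolation=cv2.INTER_CUBIC))
E
```

```text
t 13.35 p [ 0.4128 -0.4142  0.0834] rot [-1.5694 -0.005  -1.2557] F [0.7  0.27 1.21] T [-0.08 -0.08  0.03] w 0.0193 q [ 0.75  0.69 -0.02  1.82  0.02  0.63 -0.54]
```

View pics/wrist13.png

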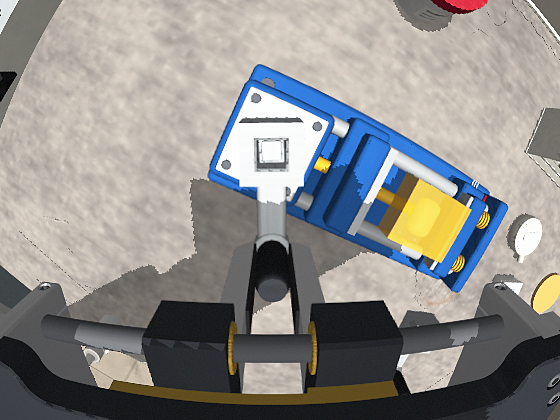

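View pics/w12z.png

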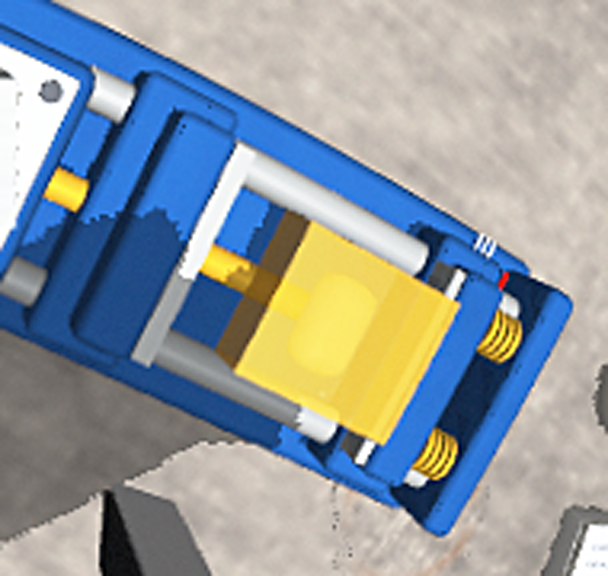

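The grip is held: width 19.3 mm, radius 64 mm at 198°. The block's jaw gap is visible at about (385,195). Now to wind clockwise along a circle.

```bash
cat > circ.py <<'E'
from h import *
import sys
C=np.array([.4738,-.394]); R=.0648
def meas():
    s=state(); d=s['tcp_pos'][:2]-C; a=np.arctan2(d[1],d[0]); t=np.array([np.sin(a),-np.cos(a)])  # clockwise tangent
    F=s['contact_force'][:2]
    print('t %.2f ang %.1f r %.4f z %.4f yaw %.4f roll %.4f pitch %.4f | Ftan %.2f Frad %.2f Fz %.2f w %.4f'%(s['clock'],np.degrees(a),np.hypot(*d),s['tcp_pos'][2],s['eef_rot'][2],s['eef_rot'][0],s['eef_rot'][1],F@t,F@d/np.hypot(*d),s['contact_force'][2],s['grip_width']))
    return s,np.degrees(a)
if __name__=='__main__':
    s,a=meas()
    if len(sys.argv)>1:
        for b in map(float,sys.argv[1:]):
            b=np.radians(b); g,_=go([C[0]+R*np.cos(b),C[1]+R*np.sin(b),.083],-1.2557); print(np.round(g,3))
E
python3 circ.py 185 170 155 140 125
```

```text
t 13.40 ang -161.7 r 0.0643 z 0.0833 yaw -1.2557 roll -1.5694 pitch -0.0049 | Ftan -0.66 Frad -0.20 Fz 2.18 w 0.0191
[-0.037  0.     0.003  0.   ]
[-0.077  0.     0.018  0.   ]
[-0.111  0.     0.042  0.   ]
[-0.138  0.     0.075  0.   ]
[-0.156  0.     0.114  0.   ]
```

Call:
arm_command:
  moves:
    - [1,-0.037,0,0.003,0]
    - [1,-0.077,0,0.018,0]
    - [1,-0.111,0,0.042,0]
    - [1,-0.138,0,0.075,0]
    - [1,-0.156,0,0.114,0]

```text
clock: 14.02
tcp_pos: [0.4326, -0.3438, 0.0842]
eef_rot: [-1.575, -0.008, -1.259]
contact_force: [-7.8, -6.5, 10.5]
grip_width: 0.019
```

```bash
python3 circ.py 110 95 80 65 50
```

```text
t 14.03 ang 129.3 r 0.0650 z 0.0842 yaw -1.2589 roll -1.5752 pitch -0.0076 | Ftan -10.15 Frad -0.09 Fz 10.45 w 0.0190
[-0.011  0.003  0.054 -0.001]
[-0.007  0.003  0.096 -0.001]
[ 0.008  0.002  0.135 -0.001]
[ 0.032  0.003  0.17  -0.001]
[ 0.065  0.003  0.197 -0.001]
```

Call:
arm_command:
  moves:
    - [1,-0.011,0,0.054,0]
    - [1,-0.007,0,0.096,0]
    - [1,0.008,0,0.135,0]
    - [1,0.032,0,0.17,0]
    - [1,0.065,0,0.197,0]

```text
clock: 14.65
tcp_pos: [0.513, -0.3376, 0.0842]
eef_rot: [-1.579, 0.004, -1.256]
contact_force: [-5.0, 9.0, 10.6]
grip_width: 0.0191
```

```bash
python3 circ.py 35 20 5 -10 -25
```

```text
t 14.65 ang 55.2 r 0.0687 z 0.0842 yaw -1.2565 roll -1.5794 pitch 0.0035 | Ftan -9.25 Frad 4.48 Fz 10.56 w 0.0191
[ 0.056  0.002  0.018 -0.   ]
[ 0.098  0.002  0.025 -0.   ]
[ 0.14   0.002  0.021 -0.   ]
[ 0.18   0.002  0.006 -0.   ]
[ 0.214  0.002 -0.018 -0.   ]
```

Call:
arm_command:
  moves:
    - [1,0.056,0,0.018,0]
    - [1,0.098,0,0.025,0]
    - [1,0.14,0,0.021,0]
    - [1,0.18,0,0.006,0]
    - [1,0.214,0,-0.018,0]

```text
clock: 15.28
tcp_pos: [0.5389, -0.4143, 0.0852]
eef_rot: [-1.57, 0.008, -1.252]
contact_force: [7.1, 8.1, 5.7]
grip_width: 0.019
```

```bash
python3 circ.py -40 -55 -70 -85 -100
```

```text
t 15.28 ang -17.3 r 0.0682 z 0.0852 yaw -1.2519 roll -1.5695 pitch 0.0079 | Ftan -9.83 Frad 4.35 Fz 5.71 w 0.0190
[ 0.039  0.005 -0.054  0.001]
[ 0.056  0.005 -0.092  0.001]
[ 0.063  0.005 -0.134  0.001]
[ 0.058  0.005 -0.176  0.001]
[ 0.044  0.005 -0.215  0.001]
```

```bash
sed -i 's/C=np.array.*/C=np.array([.4752,-.3932]); R=.0652/' circ.py; python3 circ.py -40 -55 -70 -85 -100
```

```text
t 15.28 ang -18.3 r 0.0671 z 0.0852 yaw -1.2519 roll -1.5695 pitch 0.0079 | Ftan -9.90 Frad 4.17 Fz 5.71 w 0.0190
[ 0.039  0.005 -0.049  0.001]
[ 0.056  0.005 -0.088  0.001]
[ 0.063  0.005 -0.13   0.001]
[ 0.059  0.005 -0.172  0.001]
[ 0.044  0.005 -0.212  0.001]
```

Call:
arm_command:
  moves:
    - [1,0.039,0.003,-0.049,0]
    - [1,0.056,0.003,-0.088,0]
    - [1,0.063,0.003,-0.13,0]
    - [1,0.059,0.003,-0.172,0]
    - [1,0.044,0.003,-0.212,0]

```text
clock: 15.9
tcp_pos: [0.4711, -0.4574, 0.0864]
eef_rot: [-1.558, 0.0, -1.25]
contact_force: [10.3, -1.2, 5.2]
grip_width: 0.019
```

```bash
python3 circ.py -115 -130 -145 -160 -175
```

```text
t 15.90 ang -93.7 r 0.0644 z 0.0864 yaw -1.2498 roll -1.5585 pitch 0.0002 | Ftan -10.37 Frad 0.54 Fz 5.24 w 0.0190
[-0.031  0.008 -0.052  0.002]
[-0.064  0.008 -0.078  0.002]
[-0.102  0.007 -0.096  0.002]
[-0.144  0.007 -0.103  0.002]
[-0.187  0.007 -0.098  0.002]
```

The TCP has crept up to z 0.086, so I'll check with a picture whether the crank is still home.

```bash
python3 - <<'E'
from ov import *
i=camera_info('wrist'); save('wrist','wrist14'); st()
print(proj('wrist',[.4738,-.394,.094],i),proj('wrist',[.4738,-.394,.089],i))
E
```

```text
t 15.95 p [ 0.4675 -0.4572  0.0861] rot [-1.5616  0.0029 -1.2517] F [ 6.13 -0.48  4.61] T [ 0.35 -2.07  0.02] w 0.0192 q [ 0.75  0.77 -0.02  1.61  0.01  0.76 -0.52]
[170.90400461 223.32013369] [173.30122676 220.61170494]
```

View pics/wrist14.png

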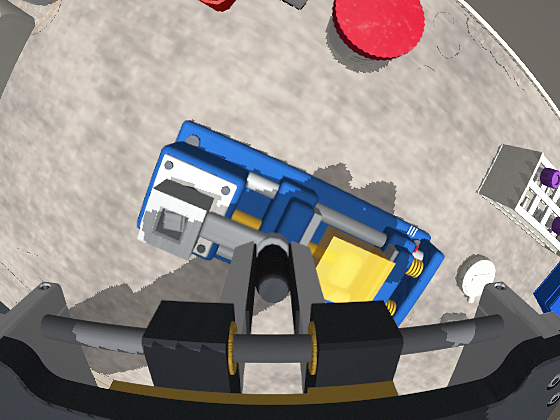

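The hub is at (172,222), as predicted for home. Carrying on.

```bash
python3 circ.py -115 -130 -145 -160 -175
```

```text
t 15.95 ang -96.8 r 0.0644 z 0.0861 yaw -1.2517 roll -1.5616 pitch 0.0029 | Ftan -6.15 Frad -0.25 Fz 4.61 w 0.0192
[-0.027  0.008 -0.044  0.001]
[-0.06   0.007 -0.07   0.001]
[-0.099  0.007 -0.088  0.001]
[-0.141  0.007 -0.095  0.001]
[-0.183  0.008 -0.09   0.001]
```

Call:
arm_command:
  moves:
    - [1,-0.027,0.004,-0.044,0]
    - [1,-0.06,0.004,-0.07,0]
    - [1,-0.099,0.004,-0.088,0]
    - [1,-0.141,0.004,-0.095,0]
    - [1,-0.183,0.004,-0.09,0]

```text
clock: 16.58
tcp_pos: [0.413, -0.4037, 0.0864]
eef_rot: [-1.558, -0.009, -1.253]
contact_force: [2.2, -9.6, 0.3]
grip_width: 0.0191
```

```bash
python3 circ.py 170 155 140 125 110
```

```text
t 16.57 ang -170.4 r 0.0631 z 0.0864 yaw -1.2531 roll -1.5576 pitch -0.0091 | Ftan -9.87 Frad -0.57 Fz 0.30 w 0.0191
[-0.054  0.008  0.012  0.001]
[-0.088  0.008  0.037  0.001]
[-0.115  0.008  0.07   0.001]
[-0.132  0.009  0.109  0.001]
[-0.139  0.009  0.151  0.001]
```

```bash
python3 circ.py 174 161 148 135 122|tail -5
```

```text
[-0.043  0.008  0.007  0.001]
[-0.075  0.008  0.026  0.001]
[-0.102  0.008  0.052  0.001]
[-0.122  0.008  0.082  0.001]
[-0.135  0.009  0.117  0.001]
```

Call:
arm_command:
  moves:
    - [1,-0.043,0.004,0.007,0]
    - [1,-0.075,0.004,0.026,0]
    - [1,-0.102,0.004,0.052,0]
    - [1,-0.122,0.004,0.082,0]
    - [1,-0.135,0.004,0.117,0]

```text
clock: 17.2
tcp_pos: [0.4376, -0.3409, 0.0857]
eef_rot: [-1.562, -0.012, -1.256]
contact_force: [-6.2, -6.3, 6.1]
grip_width: 0.0193
```

```bash
python3 - <<'E'
from circ import *
meas(); i=camera_info('wrist'); save('wrist','wrist15'); meas()
E
python3 circ.py 110 98 86 74 62
```

```text
t 17.20 ang 125.7 r 0.0645 z 0.0857 yaw -1.2559 roll -1.5618 pitch -0.0125 | Ftan -8.71 Frad -1.45 Fz 6.10 w 0.0193
t 17.25 ang 123.1 r 0.0645 z 0.0858 yaw -1.2532 roll -1.5596 pitch -0.0123 | Ftan -6.87 Frad -1.91 Fz 5.69 w 0.0190
t 17.25 ang 123.1 r 0.0645 z 0.0858 yaw -1.2532 roll -1.5596 pitch -0.0123 | Ftan -6.87 Frad -1.91 Fz 5.69 w 0.0190
[-0.007  0.007  0.036  0.001]
[-0.005  0.008  0.07   0.001]
[0.005 0.008 0.103 0.001]
[0.021 0.009 0.133 0.001]
[0.043 0.009 0.159 0.001]
```

View pics/wrist15.png

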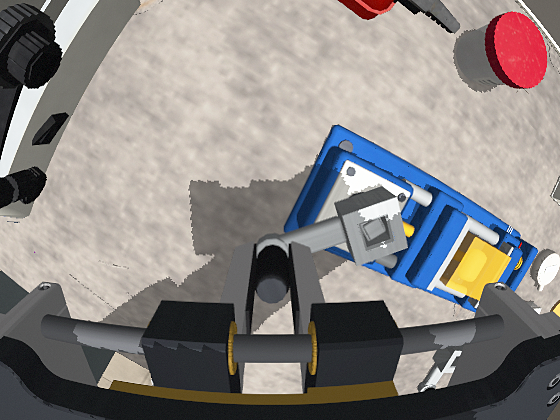

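```bash
python3 - <<'E'
import cv2
im=cv2.imread('pics/wrist15.png')
cv2.imwrite('pics/w15z.png',cv2.resize(im[190:310,420:540],None,fx=5,fy=5,interpolation=cv2.INTER_CUBIC))
E
```

```text
(no output)
```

View pics/w15z.png

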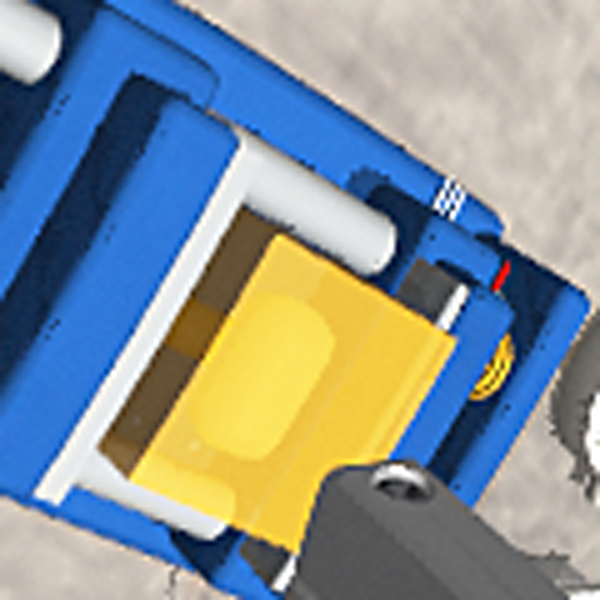

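```bash
python3 - <<'E'
from h import *
import pickle
i=camera_info('wrist')
def P(u,v,z): return at('wrist',(u+.5)/5+420-.5,(v+.5)/5+190-.5,z,i)[:2]
for z in (.052,.058):
    a,b=P(250,190,.058),P(72,490,.058); c=P(278,235,z);d=P(132,475,z)
    n=np.array([-(b-a)[1],(b-a)[0]]);n/=np.linalg.norm(n)
    print(z,a,b,'jaw w',np.linalg.norm(b-a),'block w',np.linalg.norm(c-d),'gap',(c-a)@n,(d-a)@n)
y=np.radians(-6.5)
E
python3 circ.py 108 92 76 60 44
```

```text
0.052 [ 0.49331416 -0.48658348] [ 0.43670936 -0.4804706 ] jaw w 0.05693391657695432 block w 0.047879563133545126 gap 0.01574069941272811 0.015149282401534526
0.058 [ 0.49331416 -0.48658348] [ 0.43670936 -0.4804706 ] jaw w 0.05693391657695432 block w 0.0465456047380281 gap 0.010366673279931246 0.00979173356376088
t 17.25 ang 123.1 r 0.0645 z 0.0858 yaw -1.2532 roll -1.5596 pitch -0.0123 | Ftan -6.87 Frad -1.91 Fz 5.69 w 0.0190
[-0.007  0.007  0.042  0.001]
[-0.001  0.008  0.087  0.001]
[0.018 0.009 0.128 0.001]
[0.047 0.009 0.163 0.001]
[0.085 0.01  0.188 0.001]
```

The jaw gap is about 10 mm or more, so roughly 0.85 turn remains. Still winding, checking force after each call.

Call:
arm_command:
  moves:
    - [1,-0.007,0.004,0.042,0]
    - [1,-0.001,0.004,0.087,0]
    - [1,0.018,0.004,0.128,0]
    - [1,0.047,0.004,0.163,0]
    - [1,0.085,0.004,0.188,0]

```text
clock: 17.88
tcp_pos: [0.5189, -0.3421, 0.0853]
eef_rot: [-1.565, -0.002, -1.251]
contact_force: [-5.3, 8.3, 9.2]
grip_width: 0.0189
```

```bash
python3 circ.py 29 14 -1 -16 -31
```

```text
t 17.88 ang 49.5 r 0.0672 z 0.0853 yaw -1.2510 roll -1.5648 pitch -0.0018 | Ftan -9.39 Frad 2.83 Fz 9.15 w 0.0189
[0.057 0.006 0.016 0.002]
[0.099 0.006 0.019 0.002]
[0.141 0.006 0.01  0.002]
[ 0.179  0.006 -0.009  0.002]
[ 0.21   0.006 -0.038  0.002]
```

Call:
arm_command:
  moves:
    - [1,0.057,0.004,0.016,0]
    - [1,0.099,0.004,0.019,0]
    - [1,0.141,0.004,0.01,0]
    - [1,0.179,0.004,-0.009,0]
    - [1,0.21,0.004,-0.038,0]

```text
clock: 18.5
tcp_pos: [0.5366, -0.4202, 0.0854]
eef_rot: [-1.556, 0.002, -1.247]
contact_force: [5.4, 8.3, 8.2]
grip_width: 0.019
```

```bash
python3 circ.py -45 -58 -71 -84 -97
```

```text
t 18.50 ang -23.7 r 0.0671 z 0.0854 yaw -1.2469 roll -1.5557 pitch 0.0023 | Ftan -9.77 Frad 1.59 Fz 8.24 w 0.0190
[ 0.033  0.005 -0.052  0.003]
[ 0.046  0.004 -0.086  0.003]
[ 0.05   0.004 -0.123  0.003]
[ 0.046  0.003 -0.16   0.003]
[ 0.034  0.003 -0.194  0.003]
```

Call:
arm_command:
  moves:
    - [1,0.033,0.004,-0.052,0.002]
    - [1,0.046,0.004,-0.086,0.002]
    - [1,0.05,0.004,-0.123,0.002]
    - [1,0.046,0.004,-0.16,0.002]
    - [1,0.034,0.004,-0.194,0.002]

```text
clock: 19.12
tcp_pos: [0.4751, -0.4577, 0.086]
eef_rot: [-1.544, -0.006, -1.251]
contact_force: [8.6, -1.1, 9.3]
grip_width: 0.0194
```

```bash
python3 - <<'E'
from circ import *
meas(); i=camera_info('wrist'); save('wrist','wrist16'); meas()
im=cv2.imread('pics/wrist16.png')
cv2.imwrite('pics/w16z.png',cv2.resize(im[200:340,270:470],None,fx=4,fy=4,interpolation=cv2.INTER_CUBIC))
E
python3 circ.py -109 -121 -133 -145 -157
```

```text
t 19.12 ang -90.1 r 0.0645 z 0.0860 yaw -1.2512 roll -1.5440 pitch -0.0059 | Ftan -8.58 Frad 1.12 Fz 9.34 w 0.0194
t 19.18 ang -92.7 r 0.0645 z 0.0858 yaw -1.2530 roll -1.5465 pitch -0.0039 | Ftan -5.98 Frad 0.23 Fz 8.70 w 0.0188
t 19.18 ang -92.7 r 0.0645 z 0.0858 yaw -1.2530 roll -1.5465 pitch -0.0039 | Ftan -5.98 Frad 0.23 Fz 8.70 w 0.0188
[-0.021  0.006 -0.041  0.001]
[-0.044  0.005 -0.066  0.001]
[-0.072  0.005 -0.085  0.001]
[-0.104  0.004 -0.098  0.001]
[-0.137  0.004 -0.105  0.001]
```

View pics/w16z.png

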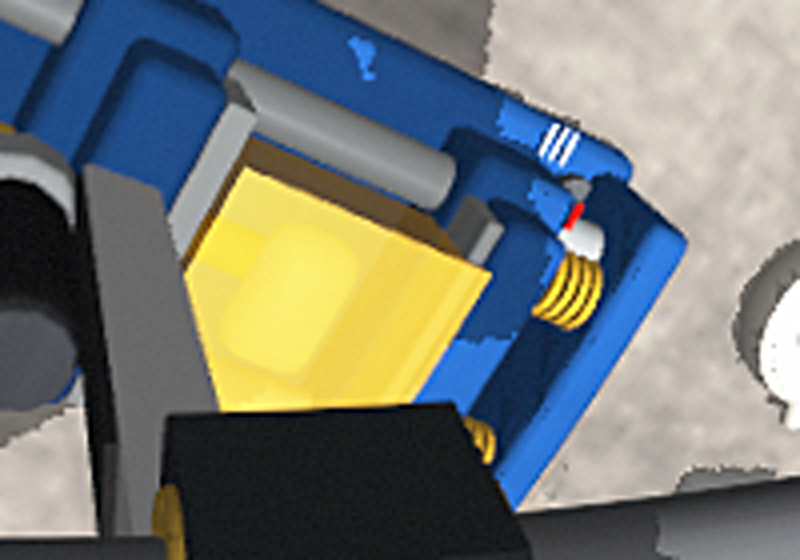

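The gap is now only a few mm. I'll continue in 60° calls at a uniform pace, for comparable load readings (baseline 9 to 10 N moving, 6 to 7 N paused).

Call:
arm_command:
  moves:
    - [1,-0.021,0.004,-0.041,0]
    - [1,-0.044,0.004,-0.066,0]
    - [1,-0.072,0.004,-0.085,0]
    - [1,-0.104,0.004,-0.098,0]
    - [1,-0.137,0.004,-0.105,0]

```text
clock: 19.8
tcp_pos: [0.42, -0.4238, 0.0859]
eef_rot: [-1.539, -0.018, -1.254]
contact_force: [6.1, -8.4, 4.7]
grip_width: 0.019
```

```bash
python3 circ.py -167 -177 173 163 153
```

```text
t 19.80 ang -151.0 r 0.0631 z 0.0859 yaw -1.2537 roll -1.5395 pitch -0.0183 | Ftan -10.32 Frad -1.21 Fz 4.68 w 0.0190
[-0.044  0.006 -0.008  0.001]
[-0.072  0.006 -0.003  0.001]
[-0.099  0.006  0.007  0.001]
[-0.124  0.006  0.022  0.001]
[-0.145  0.006  0.04   0.001]
```

Call:
arm_command:
  moves:
    - [1,-0.044,0.004,-0.008,0]
    - [1,-0.072,0.004,-0.003,0]
    - [1,-0.099,0.004,0.007,0]
    - [1,-0.124,0.004,0.022,0]
    - [1,-0.145,0.004,0.04,0]

```text
clock: 20.42
tcp_pos: [0.4164, -0.37, 0.0856]
eef_rot: [-1.54, -0.029, -1.257]
contact_force: [-4.6, -12.6, 5.1]
grip_width: 0.0191
```

```bash
 python3 - <<'E'
from circ import *
meas(); i=camera_info('wrist'); save('wrist','wrist17'); meas()
im=cv2.imread('pics/wrist17.png')
cv2.imwrite('pics/w17z.png',cv2.resize(im[170:330,400:560],None,fx=4,fy=4,interpolation=cv2.INTER_CUBIC)[:600])
E
python3 circ.py 143 133 123 113 103
```

```text
t 20.43 ang 158.5 r 0.0633 z 0.0856 yaw -1.2574 roll -1.5403 pitch -0.0288 | Ftan -13.39 Frad -0.37 Fz 5.07 w 0.0191
t 20.48 ang 156.7 r 0.0634 z 0.0855 yaw -1.2555 roll -1.5398 pitch -0.0273 | Ftan -11.32 Frad -0.46 Fz 4.48 w 0.0188
t 20.48 ang 156.7 r 0.0634 z 0.0855 yaw -1.2555 roll -1.5398 pitch -0.0273 | Ftan -11.32 Frad -0.46 Fz 4.48 w 0.0188
[-0.029  0.006  0.025  0.   ]
[-0.043  0.007  0.05   0.   ]
[-0.053  0.007  0.077  0.   ]
[-0.058  0.008  0.105  0.   ]
[-0.058  0.009  0.133  0.   ]
```

View pics/w17z.png

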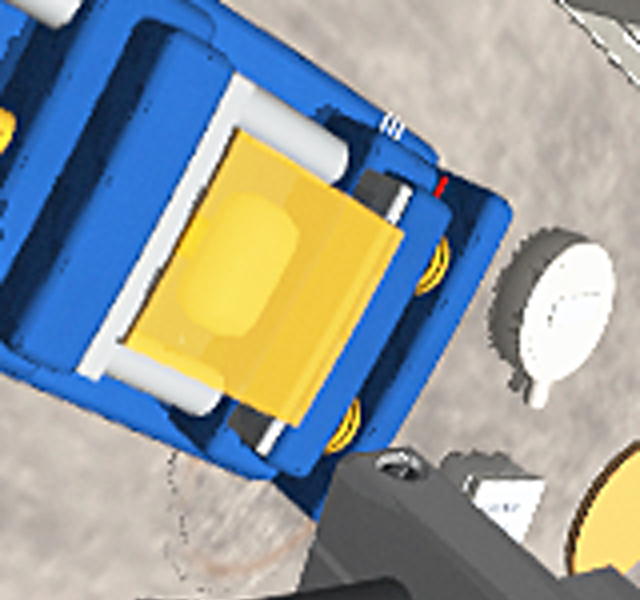

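The load has risen to 13.4 N moving (baseline about 9.9), so contact came at about 705 to 712° of turn and the clamp is now near 110 N. About 45° more should give 200 N. I'll go 25° first, then check.

```bash
python3 circ.py 148 139 130 130
```

```text
t 20.48 ang 156.7 r 0.0634 z 0.0855 yaw -1.2555 roll -1.5398 pitch -0.0273 | Ftan -11.32 Frad -0.46 Fz 4.48 w 0.0188
[-0.02   0.006  0.014  0.   ]
[-0.035  0.006  0.035  0.   ]
[-0.047  0.007  0.058  0.   ]
[-0.047  0.007  0.058  0.   ]
```

Call:
arm_command:
  moves:
    - [1,-0.02,0.003,0.014,0]
    - [1,-0.035,0.003,0.035,0]
    - [1,-0.047,0.003,0.058,0]

```text
clock: 20.85
tcp_pos: [0.4294, -0.3485, 0.0854]
eef_rot: [-1.545, -0.033, -1.26]
contact_force: [-8.2, -11.2, 3.9]
grip_width: 0.019
```

```bash
python3 - <<'E'
from circ import *
meas(); i=camera_info('wrist'); save('wrist','wrist18'); meas()
E
python3 circ.py 123 116 109 109
```

```text
t 20.85 ang 135.6 r 0.0640 z 0.0854 yaw -1.2602 roll -1.5449 pitch -0.0332 | Ftan -13.70 Frad -2.00 Fz 3.93 w 0.0190
t 20.90 ang 133.9 r 0.0641 z 0.0854 yaw -1.2581 roll -1.5439 pitch -0.0326 | Ftan -12.72 Frad -3.02 Fz 4.36 w 0.0188
t 20.90 ang 133.9 r 0.0641 z 0.0854 yaw -1.2581 roll -1.5439 pitch -0.0326 | Ftan -12.72 Frad -3.02 Fz 4.36 w 0.0188
[-0.014  0.006  0.028 -0.001]
[-0.018  0.007  0.047 -0.001]
[-0.019  0.007  0.067 -0.001]
[-0.019  0.007  0.067 -0.001]
```

Paused load is up another 1.4 N over 23°, as expected. Depending on where contact began (690 to 712°), the clamp is now 145 to 190 N. I'll wind about 12° more and let it settle.

Call:
arm_command:
  moves:
    - [1,-0.01,0.002,0.017,0]
    - [1,-0.015,0.002,0.031,0]
    - [1,-0.015,0.002,0.031,0]
    - [1,-0.015,0.002,0.031,0]

```text
clock: 21.4
tcp_pos: [0.4361, -0.3421, 0.0852]
eef_rot: [-1.55, -0.036, -1.262]
contact_force: [-8.5, -10.2, 3.8]
grip_width: 0.019
```

```bash
python3 - <<'E'
from circ import *
meas(); i=camera_info('wrist'); save('wrist','wrist19'); meas()
im=cv2.imread('pics/wrist19.png')
cv2.imwrite('pics/w19z.png',cv2.resize(im[170:330,400:560],None,fx=3.7,fy=3.7,interpolation=cv2.INTER_CUBIC))
E
```

```text
t 21.40 ang 127.4 r 0.0644 z 0.0852 yaw -1.2622 roll -1.5499 pitch -0.0362 | Ftan -12.93 Frad -2.90 Fz 3.77 w 0.0190
t 21.45 ang 127.4 r 0.0644 z 0.0852 yaw -1.2622 roll -1.5498 pitch -0.0362 | Ftan -11.94 Frad -3.05 Fz 4.42 w 0.0190
```

View pics/wrist19.png

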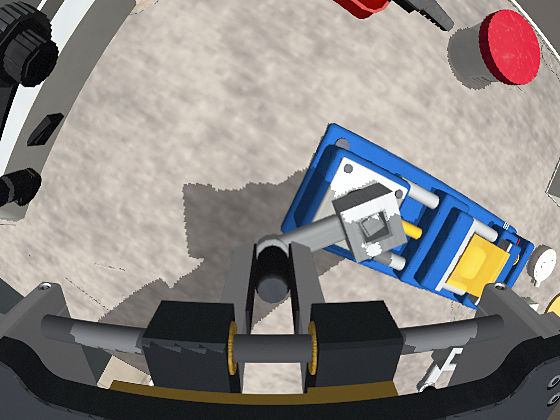

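The arm has stalled at 127°, a total of 791°, with about 12.4 N static. That reads rather higher than the geometric estimate. For a cross-check I'll measure how far the sprung back jaw has moved against the base (200 N is 3.33 mm), comparing pictures from before and after contact.

```bash
python3 - <<'E'
import cv2,numpy as np
A=[]
for n in (15,17,18,19):
    im=cv2.imread(f'pics/wrist{n}.png')
    A.append(cv2.resize(im[205:265,470:550] if n!=17 else im[180:240,470:550],None,fx=4.9,fy=4.9,interpolation=cv2.INTER_CUBIC))
cv2.imwrite('pics/cmp.png',np.vstack([np.hstack(A[:2]),np.hstack(A[2:])]))
E
```

```text
(no output)
```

View pics/cmp.png

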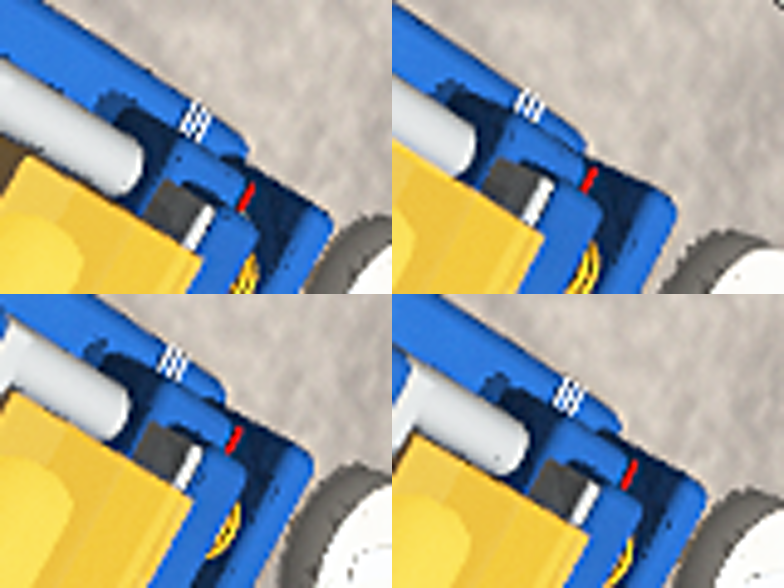

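```bash
cat > ind.py <<'E'
from h import *
from scipy.spatial.transform import Rotation as Ro
def T(p,r):
    M=np.eye(4);M[:3,:3]=Ro.from_euler('xyz',r).as_matrix();M[:3,3]=p;return M
s=state(); inf=camera_info('wrist'); X=np.linalg.inv(T(s['tcp_pos'],s['eef_rot']))@np.array(inf['extrinsics'])
poses={15:([.4376,-.3409,.0857],[-1.5618,-.0125,-1.2559]),17:([.4164,-.37,.0856],[-1.5403,-.0288,-1.2574]),18:([.4294,-.3485,.0854],[-1.5449,-.0332,-1.2602]),19:([.4361,-.3421,.0852],[-1.5499,-.0362,-1.2622])}
vy=np.radians(-6.5); ey=np.array([-np.sin(vy),np.cos(vy)]); ex=np.array([np.cos(vy),np.sin(vy)])
for n,(p,r) in poses.items():
    i=dict(inf); i['extrinsics']=T(p,r)@X
    im=cv2.imread(f'pics/wrist{n}.png').astype(int); w=im[170:280,470:550]; b,g,rr=w[...,0],w[...,1],w[...,2]
    m=((rr>140)&(g<90)&(b<90)); m2=np.clip(rr-np.maximum(g,b)-20,0,None)*cv2.dilate(m.astype(np.uint8),np.ones((3,3)))
    v,u=np.mgrid[170:280,470:550]; c=((u*m2).sum()/m2.sum(),(v*m2).sum()/m2.sum())
    o=[]
    # ticks: predicted window: brightness within blue region near red
    uu0,vv0=int(c[0])-22,int(c[1])-26
    q=im[vv0:vv0+20,uu0:uu0+22]; wt=np.clip(q[...,2]-90,0,None)*(q[...,2]>90)
    np.savetxt('/dev/null',wt)
    o=at('wrist',c[0],c[1],.045,i)[:2]-np.array([.4738,-.394])
    print(n,'red px',np.round(c,2),'n',m.sum(),'vise x %.4f y %.4f'%(o@ex,o@ey))
E
python3 ind.py
```

```text
15 red px [519.84 244.83] n 9 vise x 0.0377 y -0.1740
17 red px [509.8  216.14] n 7 vise x 0.0380 y -0.1764
18 red px [517.23 234.41] n 8 vise x 0.0376 y -0.1769
19 red px [517.96 241.53] n 8 vise x 0.0376 y -0.1770
```

The back jaw has moved about 3.0 mm, or roughly 180 N. That agrees with the geometric estimate of 170 to 190 N and sits well inside 100 to 300 N. I'll stop winding here, unload the arm, then open to only about 36 mm (the hub is close on one side) and lift.

Call:
arm_command:
  moves:
    - [1,0,0,0,0]
    - [1,0,0,0,0]

```text
clock: 21.7
tcp_pos: [0.4348, -0.3432, 0.0854]
eef_rot: [-1.551, -0.037, -1.263]
contact_force: [-3.4, -6.5, 2.0]
grip_width: 0.019
```

Call:
arm_command:
  moves:
    - [0.62,0,0,0,0]
    - [0.62,0,0,0,0]
    - [0.62,0,0,0,0]

```text
clock: 22.08
tcp_pos: [0.4351, -0.342, 0.0853]
eef_rot: [-1.551, -0.036, -1.262]
contact_force: [-0.3, 0.2, 0.1]
grip_width: 0.0357
```

```bash
python3 circ.py
```

```text
t 22.07 ang 128.1 r 0.0650 z 0.0853 yaw -1.2623 roll -1.5510 pitch -0.0363 | Ftan -0.15 Frad 0.37 Fz 0.11 w 0.0357
```

Free, with no contact force. Lifting.

Call:
arm_command:
  moves:
    - [0.62,0,-0.06,0,0]
    - [0.62,0,-0.14,0,0]
    - [0.62,0,-0.22,0,0]
    - [0.62,-0.05,-0.25,-0.1,0]
    - [0.62,-0.05,-0.25,-0.1,0]

```text
clock: 22.7
tcp_pos: [0.3852, -0.3318, 0.1844]
eef_rot: [-1.552, -0.036, -1.264]
contact_force: [0.2, -0.6, 0.1]
grip_width: 0.0355
```

Call:
arm_command:
  moves:
    - [0.62,0,0,0,0]
    - [0.62,0,0,0,0]

```text
clock: 22.95
tcp_pos: [0.386, -0.3315, 0.1841]
eef_rot: [-1.552, -0.035, -1.263]
contact_force: [-0.0, -1.2, 0.4]
grip_width: 0.0353
```

```bash
python3 - <<'E'
from h import *
st(); i=camera_info('wrist'); im=save('wrist','wrist20'); print(proj('wrist',[.4738,-.394,.094],i)); save('top','top20'); st()
b=im.astype(int);m=((b[...,0]>140)&(b[...,1]<90)&(b[...,2]<90)); m[:, :300]=0
n,l,s,c=cv2.connectedComponentsWithStats(m.astype(np.uint8))
vy=np.radians(-6.5); ey=np.array([-np.sin(vy),np.cos(vy)]); ex=np.array([np.cos(vy),np.sin(vy)])
for k in range(1,n):
    if 3<=s[k,4]<60:
        o=at('wrist',*c[k],.045,i)[:2]-np.array([.4738,-.394]); print(c[k],s[k,4],'vise',o@ex,o@ey)
E
```

```text
t 22.95 p [ 0.386  -0.3315  0.1841] rot [-1.5519 -0.0352 -1.2635] F [-0.03 -1.2   0.37] T [ 0.04 -0.01 -0.02] w 0.0353 q [ 0.64  0.44  0.02  1.97 -0.01  0.7  -0.6 ]
[367.84166895 139.3350359 ]
t 23.05 p [ 0.3859 -0.3316  0.184 ] rot [-1.5521 -0.0351 -1.2635] F [-0.38 -0.52  0.3 ] T [-0.    0.   -0.01] w 0.0358 q [ 0.64  0.44  0.02  1.97 -0.01  0.7  -0.6 ]
[368.           0.85714286] 7 vise 0.13943199413205037 0.04342897362924203
[486.5 176. ] 4 vise 0.03811915743322841 -0.17757975364281572
[541.1 303.5] 10 vise -0.07427281766586796 -0.43686162311155924
```

View pics/wrist20.png

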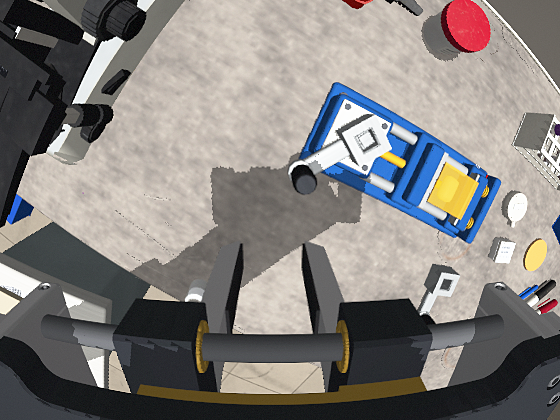

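View pics/top20.png

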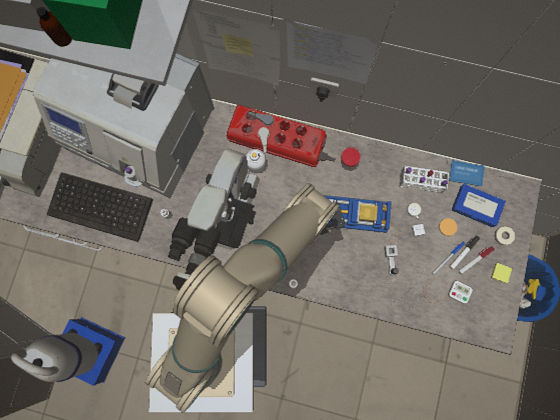

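The wrist view shows the hub at (367,139), as predicted for home. The jaw is closed on the block at (455,190), and the back jaw still reads 3.0 to 3.6 mm deflected (about 180 to 215 N). In the top view the sample cup (350,157), saline bottle (255,159) and dropper (293,283) are where they started. Handing in.

```bash
python3 -c "
from workcell import *
print(hand_in()); print(state()['clock'], state()['contact_force'])"
```

```text
the job is handed in; nothing more can be done
None
the job is handed in; nothing more can be done
```

The crank is home on the vise's square shaft, the block is clamped at an estimated 180–215 N, and the job was handed in at about 23 s. The hand-in gave no verdict.

**What I did:**
- I took the crank nearest the base. The first grip was about 4° askew, so I re-gripped it before lifting.
- I turned the crank to match the shaft and lowered it onto the collar, with at most about 4 N of contact force read between steps.
- I then wound it clockwise by its grip for about 2.2 turns, and the turning load rose clearly over the last 80–90° or so.
- I unloaded the arm, let go of the grip and lifted clear.

**Last checks:**
- **Crank:** the hub was where the calibration predicts for fully home.
- **Robot:** the fingers were free of the crank, and the contact force was about zero.
- **Bystanders:** the cup, saline bottle and dropper looked unmoved in the top view.

**Where the force estimates disagreed:**

| Method | Clamping force |
|---|---|
| Turn angle since contact | 160–200 N |
| Back-jaw displacement in the pictures (3.0–3.6 mm) | 180–215 N |
| Turning load with the crank stalled | up to about 255 N, if only the 5 N paused friction is taken off |
| Turning load while moving | about 130 N, read 7° before the stop |

All four are inside 100–300 N. I trusted the first two most. The force was never measured directly. The tool also drifted about 2° from vertical while winding, with no visible effect on the crank.

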